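# Shut the hood of the bench flat lap

## Robot

A 6-joint arm with a two-finger parallel gripper is mounted at the origin on the work surface. World frame = base frame: x ahead of the robot, y to its left, z up, the work surface at z = 0. Lengths are in m, angles in rad, forces in N, time in s.
With the tool pointing down it reaches from about 0.4 to 0.825 m from the base axis. Payload 7 kg.
Tool frame: the origin (TCP) lies midway between the tips of the shut fingers; the grasp point (between the pads) lies 19 mm behind it (r.grip_point_offset is the distance from the TCP to the grasp point, in m); x points along the fingers, y is the direction in which the jaws open and shut, and the axes are right-handed (so a half turn about x gives the same grasp; the last joint's range is limited). The gripper opens to 85 mm and grips with 20 to 120 N. Pads are 22 mm wide; open, the fingers measure 114 mm over their backs; the gripper's body (76 mm by 85 mm) begins 54 mm behind the grasp point. The pads swing forward as they close: fully open they stand 13 mm farther back than shut.
Start: joints at [1.523, 0.359, 0.012, 0, -1.224, -0.288], TCP at [0.222, 0.637, 0.231] pointing down, gripper open.
Joint ranges: [-3.07, 3.07], [-1.43, 2.12], [-1.02, 1.25], [-3.03, 1.67], [-3.05, -0], [-3.03, 3.03]. Speed limits (rad/s): [2.39, 2.39, 3.01, 3.14, 3.14, 3.14].

## Interface

Orientations are given as a unit quaternion [x, y, z, w].
In Python, from plant import r gives the robot as it stands.
- The arm moves only by the tool servo_tool, never from a script. Its argument "rows" is a list that holds one entry, the list of rows, each a list of 6 numbers: the shift along the tool's x, y, z in mm, then the turn, a rotation vector about the tool's x, y, z in rad. A call has 1 to 5 rows; each row is the pose to reach, as a shift and turn from the pose measured when the call began, along the tool's axes at that moment; what a row does not reach only later rows make up. A row lasts 1/10 s, in which the tool goes at most 50 mm and 8.59 degrees, less where a joint would pass 70% of its speed; a pose out of reach is approached as far as the arm can. A call with a gripper value outside its range is refused whole. "grip" is the closure in counts, from 0 (fully open) to 255 (shut), set as the call begins (left out, the last holds). The fingers move at their own pace and stop on an object; the grip force is fixed at half the most. Time passes only in rows, so rows that repeat a pose let the fingers close. It gives the time, the measured TCP pose, the force and the opening at its end, in the units of the state.
- r.get_state(): the state, without advancing time (a new reading comes with each control period).
- r.get_image(name): name is "scene" or "side" or "wrist"; returns the picture (384x512x3 uint8, red, green, blue); there is no depth.
- r.get_calibration(name): a dict with "camera_matrix" (3x3 intrinsics, pixels), "R" (3x3) and "t" (3): a world point X has camera coordinates R X + t; the wrist camera has in their place "tool_from_camera" (4x4, takes a point from camera to tool coordinates, whose origin is the TCP and whose axes are the tool frame's). Camera axes: x right, y down, z forward; pixel columns grow to the right and rows downward; lengths in m; the calibration is good to about 2 mm. The wrist camera is an equidistant fisheye: a pixel r from the principal point sees the ray r / f radians off the axis. A picture is of the moment at which its call begins: read the wrist's pose just before it. get_calibration takes no time and is no camera call.
- r.sign_off(): hands the job in, once; it reports no verdict.
Trained networks look in the newest picture that a camera, given by its name, has taken for a name from the list of things; names that differ only in an ending like _2 or _b are one class to them, and where a whole thing is asked for, a point or a joint stands for the part that bears it (a point fixed in the world has none). Each returns a list of dicts, best first, with "p" (0 to 1); they miss things now and then, are a little off and sometimes report something else, mostly with a low value. They report only what shows in the picture. A call takes as long as a camera call.
- r.search_frame(camera, query): "at" ([x, y, z] in m, in world coordinates, good to about 4 mm: the middle of the surface that is visible of it).
- r.outline_of(camera, query): "region" (384x512 bool, what is visible of it).
The state is a dict: "clock": time; "joints": joint angles; "joint_velocities": joint speeds; "effort": joint torques, N m; "tcp_pos": TCP position; "tool_rot": TCP orientation; "wrist_force": force on the tool from outside, world axes, zero at the start; "ft_torque": the same for the moment, N m; "grip_width": finger opening in m.
Only numpy, scipy, OpenCV 4.12 (cv2) and the standard library are available. Lean on these libraries where they do the work, as an engineer would, in place of code of your own. Each camera call takes 0.05 s, during which the arm holds its last target.

## Task

The glass flange is set up on the bench flat lap; close the machine for its run. The hood is propped open by the folding stay inside its right-hand side: break the locked stay at its knuckle while the hood still stands open, then lower the hood gently until it is fully shut on the rim, never letting it drop. Leave the flange in its ring and the jar, beaker and brush on the bench where they stand.

Things in the scene. Friction and masses are not known exactly. Their poses are not given: they have to be found in the camera images.
- machine: Bench flat lap, fixed to the bench: a low grey-blue steel cabinet with an open basin, a 180 mm cast-iron lap plate in it and a hinged clear hood. Origin on the bench under its middle; x points from its front (panel, facing the robot) to its rear (hinges), y to its left, z up. The cabinet spans x -110 to +125, y -190 to +190 mm; its rim is 115 mm above the bench.
- hinge_line (a point): Middle of the hood's hinge axis, at the rear of the rim: machine x +105, y 0, z 115 mm. The axis runs along the machine's y. The hood is a tray turned upside down, aluminium frame and clear window: 205 mm from hinge to front face, 356 mm wide, 40 mm deep. This point's axes are the machine's.
- hood (a joint): Opening angle of the hood (rad): 0 = shut flat on the rim; about 1.06 at the start, where the locked stay holds it. It weighs 0.75 to 1.05 kg. Once the stay is broken its stiff hinges still hold it where it is left above about 0.8 rad; lower down it falls shut by itself unless it is held.
- hood_bar (a point): Centre of the hood's handle: a black round bar, 12 mm thick, 150 mm long, along the machine's y, on posts 69 mm either side of the centre, 36 mm off the hood's front face (30 mm free behind it). It turns with the hood: at angle a it lies at (-241 cos a + 20 sin a, 0, 241 sin a + 20 cos a) mm from hinge_line in machine axes. It can turn between the fingers.
- stay_tab (a point): Centre of the upper face of the red thumb tab (26 x 26 x 4 mm) at the stay's knuckle, under the hood at machine y -128 mm. Its z axis is the face's outward normal, locked: up and to the machine's front, 41 deg from vertical. Press against it (4 to 6 N) to break the stay; 20 mm of travel lowers the hood about 0.04 rad, 40 mm 0.25 rad. The hood above lets a tool in only leaning from the front.
- stay_knuckle (a joint): Angle of the stay at its knuckle (rad): -0.10 = locked, just past straight; 0 = its two 77 mm steel links in line; it grows as the knuckle drops and the stay folds; 2.19 with the hood shut, folded down in the basin. The knuckle stays where it is left while the hood does.
- flange: Loose glass flange with a short neck, 54 mm across, 42 mm high, standing in the steel conditioning ring on the lap plate, on the left. Origin: centre of its underside. Leave it.
- grit_jar: Loose jar with a blue lid, 72 mm across, 85 mm high, on the bench beside the machine. Origin: centre of its underside. Leave it.
- rod_beaker: Loose glass beaker, 68 mm across, 110 mm high, with glass rods that rise to 175 mm, on the bench beside the machine. Origin: centre of its underside. Leave it.
- bench_brush: Loose wooden bench brush lying on the bench in front of the machine to the left, 190 mm long (its x axis), 29 mm high. Origin: its underside, near the middle. Leave it.

How it is judged:
On the way:
1. the stay is broken at its knuckle (folded at least 0.2 rad past straight) with the hood still standing open (above 0.8 rad) (value of joint stay_knuckle above 0.2 rad and value of joint hood above 0.8 rad), for 0.2 s.
At the end, for the whole second after the job is handed in: The hood is fully shut on the rim (hinge angle under 0.02 rad, about 4 mm at its front edge) and at rest, with the flange (within 20 mm) and the jar, beaker and brush (each within 30 mm) where they stood (value of joint hood below 0.02 rad and velocity of joint hood between -0.05 and 0.05 rad/s and distance of flange from where it was at the start of the episode below 0.02 m and distance of each of grit_jar, rod_beaker, bench_brush from where it was at the start of the episode below 0.03 m); the robot touches nothing.
It fails at once if the hood drops or is slammed: it closes faster than 1.5 rad/s (about 0.35 m/s at the handle) (velocity of joint hood below -1.5 rad/s).
It fails at once if the flange is shoved more than 20 mm (distance of flange from where it was at the start of the episode above 0.02 m).
It fails at once if the jar, beaker or brush is moved by more than 30 mm or the jar or beaker is tipped over (distance of any of grit_jar, rod_beaker, bench_brush from where it was at the start of the episode above 0.03 m or angle between any of grit_jar, rod_beaker's own z axis and vertical above 0.5 rad).
It also fails if it takes over 51 s, if anything falls off the work surface, if the arm or the gripper's body presses on something with over 40 N, if the wrist force passes 120 N, or if a joint passes its speed limit or range.

## Working session

There is one attempt and no reset: what is moved stays moved. The work goes in short steps, Python scripts to look and compute and a tool call to move; the robot and the scene stay as the last step left them, time stands still between calls to the robot, and variables do not carry over. Pictures are saved under pics/ and viewed, and the job is handed in when it is done.

Besides the shell and the picture viewer there is one more tool, called after "Request:" as name(argument=value, ...) on one line, values as JSON. servo_tool: Moves the arm, as the interface text tells. Its arguments: {"type":"object","properties":{"rows":{"type":"array","items":{"type":"array","items":{"type":"array","items":{"type":"number"}}}},"grip":{"type":"number"}},"required":["rows"]}

```bash
ls; mkdir -p pics; python3 - <<'E'
from plant import r
import cv2
s=r.get_state()
for k,v in s.items(): print(k,v)
for c in ("scene","side","wrist"):
    im=r.get_image(c); cv2.imwrite(f"pics/{c}0.png",im[:,:,::-1])
    print(c,r.get_calibration(c))
for n in ("machine","hood_bar","stay_tab","hood","flange","grit_jar","rod_beaker","bench_brush"):
    for c in ("scene","side"):
        print(n,c,[(x['at'],x['p']) for x in r.search_frame(c,n)[:2]])
print(r.get_state()['clock'])
E
```

```text
pics
clock 0.0
joints [ 1.52309371e+00  3.59359853e-01  1.10913842e-02 -3.72745981e-04
 -1.22411842e+00 -2.88091360e-01]
joint_velocities [-0.00191338  0.00063778  0.00022617 -0.00068088  0.00041927 -0.00106605]
effort [ 1.04235274e-03 -5.83326101e+01  2.93405592e+01  6.93661094e+00
 -6.13525452e-03 -1.60642435e-05]
tcp_pos [0.2222895  0.63684203 0.23039126]
tool_rot [-0.6971004   0.11878146  0.69721157  0.11763516]
wrist_force [-0.66856139  0.74009888 -0.12680853]
ft_torque [-0.00241355 -0.00873084  0.01992205]
grip_width 0.085082114939991
scene {'camera_matrix': array([[495.44073281,   0.        , 257.75573551],
       [  0.        , 495.44073281, 192.55636945],
       [  0.        ,   0.        ,   1.        ]]), 'R': array([[ 2.94609937e-01, -9.55617363e-01, -6.64124642e-04],
       [-9.08882235e-01, -2.79987022e-01, -3.09096021e-01],
       [ 2.95191578e-01,  9.16663704e-02, -9.51030603e-01]]), 't': array([-0.14301984,  0.54555706,  1.42284454])}
side {'camera_matrix': array([[433.70090304,   0.        , 254.86221659],
       [  0.        , 433.70090304, 189.88493169],
       [ 
[... 884 characters left out ...]
]
hood_bar scene [([0.6728, 0.0264, 0.302], 0.71)]
hood_bar side [([0.7252, 0.0264, 0.2188], 0.7)]
stay_tab scene [([0.6525, -0.1118, 0.1571], 0.71)]
stay_tab side [([0.6544, -0.1127, 0.1587], 0.79)]
hood scene [([0.6648, 0.0266, 0.3036], 0.61)]
hood side [([0.725, 0.0252, 0.2191], 0.57), ([0.6683, 0.01, 0.1123], 0.44)]
flange scene [([0.6175, 0.1022, 0.0931], 0.46)]
flange side []
grit_jar scene [([0.6233, 0.3976, 0.0887], 0.69)]
grit_jar side [([0.6131, 0.3942, 0.0598], 0.78), ([0.7264, 0.0242, 0.2157], 0.54)]
rod_beaker scene [([0.5573, -0.3922, 0.0786], 0.84)]
rod_beaker side [([0.5365, -0.3995, 0.0863], 0.66)]
bench_brush scene [([0.3719, 0.3896, 0.0142], 0.87)]
bench_brush side []
0.95
```

View pics/scene0.png

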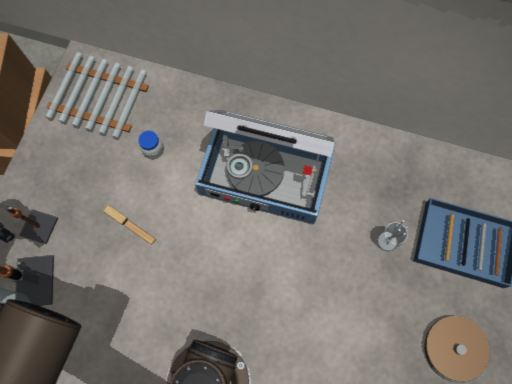

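View pics/side0.png

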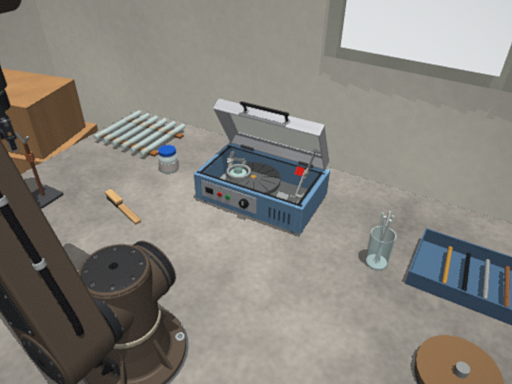

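View pics/wrist0.png

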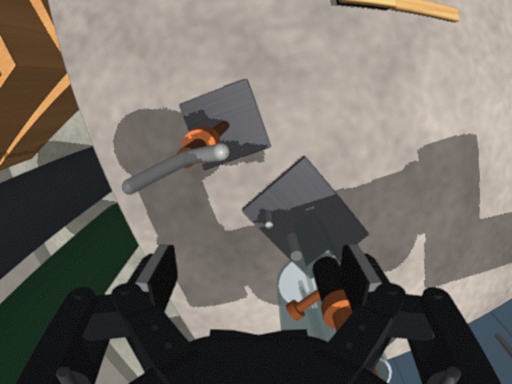

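```bash
python3 - <<'E'
import cv2
a=cv2.imread("pics/scene0.png")[100:230,185:345]; cv2.imwrite("pics/scene0z.png",cv2.resize(a,None,fx=5,fy=4.6,interpolation=cv2.INTER_CUBIC)[:600])
a=cv2.imread("pics/side0.png")[95:235,185:340]; cv2.imwrite("pics/side0z.png",cv2.resize(a,None,fx=4,fy=4,interpolation=cv2.INTER_CUBIC))
E
```

```text
(no output)
```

View pics/scene0z.png

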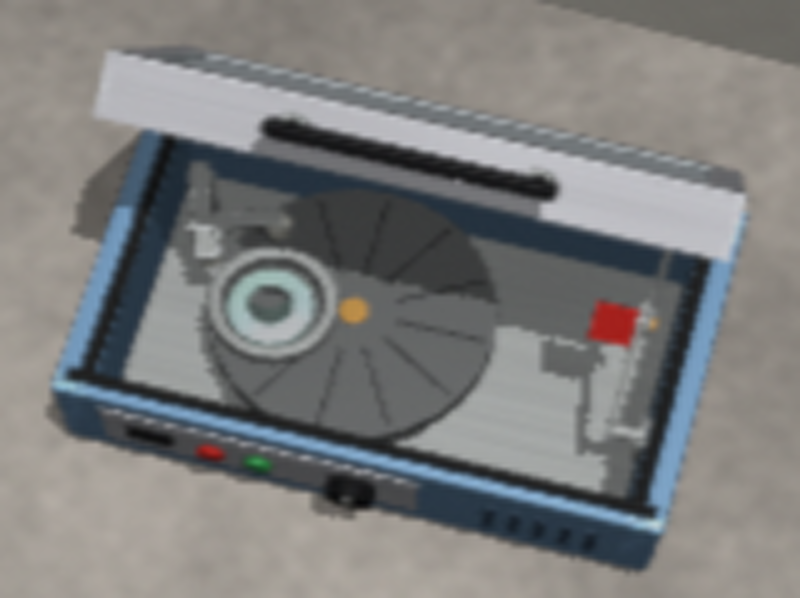

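View pics/side0z.png

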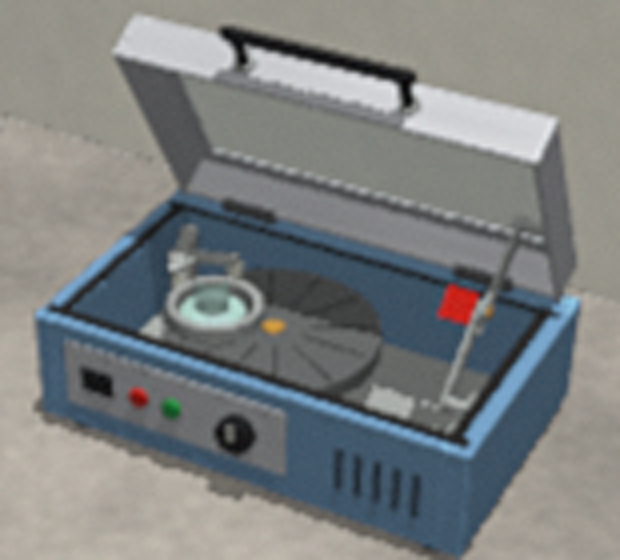

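```bash
cat > h.py <<'E'
from plant import r
import numpy as np, cv2
from scipy.optimize import least_squares
from scipy.spatial.transform import Rotation as Ro
C={c:r.get_calibration(c) for c in("scene","side")}
def proj(c,X):
    k=C[c]; p=k["R"]@np.asarray(X)+k["t"]; q=k["camera_matrix"]@p; return q[:2]/q[2]
def bar(a,y=0): return np.array([.105-.241*np.cos(a)+.02*np.sin(a),y,.115+.241*np.sin(a)+.02*np.cos(a)])
def tri(obs):
    return least_squares(lambda X:np.concatenate([proj(c,X)-u for c,u in obs]),[.65,0,.15])
def MW(p,X):
    c,s=np.cos(p[2]),np.sin(p[2]); X=np.asarray(X); return np.array([p[0]+c*X[0]-s*X[1],p[1]+s*X[0]+c*X[1],X[2]])
E
python3 - <<'E'
from h import *
obs=[("scene",(197,183.3),(-.11,.19,.115)),("scene",(318,213),(-.11,-.19,.115)),("side",(195,173),(-.11,.19,.115)),("side",(301.75,209.25),(-.11,-.19,.115)),("side",(330,170),(.125,-.19,.115)),
("scene",(238.6,127.6),.073),("scene",(295.4,140.7),-.073),("side",(242,103.25),.073),("side",(287.5,114.25),-.073)]
def f(p):
    o=[]
    for c,u,X in obs:
        if np.isscalar(X): X=bar(p[3],X)
        o.append(proj(c,MW(p,X))-u)
    return np.concatenate(o)
s=least_squares(f,[.66,.01,0,1.06]); print(s.x,s.fun.reshape(-1,2).round(1))
t=tri([("scene",(307.8,170.2)),("side",(299.75,171.25))]); print("tab",t.x,t.fun)
p=s.x
print("bar",MW(p,bar(p[3])),"hinge",MW(p,[.105,0,.115]))
d=t.x[:2]-p[:2];c,sn=np.cos(p[2]),np.sin(p[2]);print("tab in machine",c*d[0]+sn*d[1],-sn*d[0]+c*d[1],t.x[2])
E
```

```text
[0.64458514 0.02461567 0.03727847 1.05582414] [[-2.1 -0.2]
 [ 0.4  1.7]
 [-1.3 -0.4]
 [ 1.7 -0.7]
 [ 1.1 -1.3]
 [ 1.5 -0.4]
 [-1.4 -0.3]
 [ 0.6  0.6]
 [-0.4  0.5]]
tab [ 0.65036622 -0.10306177  0.15838852] [ 0.00800114 -0.00211466 -0.00855347  0.0011257 ]
bar [0.64829363 0.02475398 0.33459406] hinge [0.74951219 0.028529   0.115     ]
tab in machine 0.0010185379046691832 -0.1278041973933836 0.15838851547112257
```

```bash
cat >> h.py <<'E'
P=[.64458514,.02461567,.03727847,1.0558]
TAB=np.array([.65037,-.10306,.15839])
Rm=Ro.from_euler('z',P[2]).as_matrix()
def rel(pos,Rt):
    s=r.get_state(); R0=Ro.from_quat(s["tool_rot"]).as_matrix()
    d=R0.T@(np.asarray(pos)-s["tcp_pos"])*1000; v=Ro.from_matrix(R0.T@Rt).as_rotvec()
    print("t",s["clock"],"tcp",s["tcp_pos"].round(4),"q",np.round(s["joints"],2),"F",s["wrist_force"].round(1))
    print("shift",d.round(1),"turn",v.round(3), "deg",np.degrees(np.linalg.norm(v)).round(1))
def tool(xm,ym):  # machine-frame axes
    x=np.array(xm,float);x/=np.linalg.norm(x);y=np.array(ym,float);y/=np.linalg.norm(y)
    return Rm@np.stack([x,y,np.cross(x,y)],1)
a41=np.radians(41)
NM=np.array([-np.sin(a41),0,np.cos(a41)]); N=Rm@NM
RT=tool(-NM,[0,1,0])
E
python3 - <<'E'
from h import *
s=r.get_state(); print(Ro.from_quat(s["tool_rot"]).as_matrix().round(3))
print(RT.round(3)); rel([.45,.0,.4],RT)
rel(TAB+.08*N,RT)
E
```

```text
[[ 0.    -0.329 -0.944]
 [ 0.    -0.944  0.329]
 [-1.    -0.    -0.   ]]
[[ 0.656 -0.037  0.754]
 [ 0.024  0.999  0.028]
 [-0.755  0.     0.656]]
t 0.95 tcp [0.2224 0.6373 0.2313] q [ 1.52  0.36  0.01  0.   -1.22 -0.29] F [-0.1 -0.3  1. ]
shift [-168.7  526.7 -424.8] turn [ 2.61  -0.184 -0.976] deg 160.0
t 0.95 tcp [0.2224 0.6373 0.2313] q [ 1.52  0.36  0.01  0.   -1.22 -0.29] F [-0.1 -0.3  1. ]
shift [  12.6  577.1 -599.1] turn [ 2.61  -0.184 -0.976] deg 160.0
```

Request:
servo_tool(rows=[[[-50, 0, 0, 0.14, 0, 0], [-100, 0, 0, 0.28, 0, 0], [-150, 40, -30, 0.42, 0, 0], [-170, 75, -60, 0.56, 0, 0], [-170, 115, -90, 0.7, 0, 0]]], grip=255)

```text
clock: 1.45
tcp_pos: [0.2645, 0.5159, 0.4016]
tool_rot: [-0.613, 0.35, 0.614, 0.353]
wrist_force: [0.8, 0.7, -0.1]
grip_width: 0.0123
```

```bash
python3 - <<'E'
from h import *
rel([.45,.0,.4],RT)
E
```

```text
t 1.45 tcp [0.2645 0.5159 0.4016] q [ 1.43  0.14  0.09  0.   -1.52 -0.9 ] F [ 0.8  0.7 -0.1]
shift [-1.000e-01  1.008e+02 -5.389e+02] turn [ 1.96  -0.433 -0.733] deg 122.4
```

Request:
servo_tool(rows=[[[0, 9, -48, 0.14, 0, 0], [0, 18, -96, 0.28, 0, 0], [0, 27, -144, 0.42, 0, 0], [0, 36, -192, 0.56, 0, 0], [0, 45, -240, 0.7, 0, 0]]])

```text
clock: 1.95
tcp_pos: [0.3472, 0.284, 0.4012]
tool_rot: [-0.454, 0.54, 0.455, 0.543]
wrist_force: [0.4, -0.1, -0.2]
grip_width: 0.0001
```

```bash
python3 - <<'E'
from h import *
rel([.45,.0,.4],RT)
E
```

```text
t 1.95 tcp [0.3472 0.284  0.4012] q [ 1.13 -0.1  -0.15 -0.   -1.52 -1.3 ] F [ 0.4 -0.1 -0.2]
shift [   0.  -150.7 -261.8] turn [ 1.295 -0.595 -0.487] deg 86.3
```

Request:
servo_tool(rows=[[[0, -25, -42, 0.14, 0, 0], [0, -50, -84, 0.28, 0, 0], [0, -75, -126, 0.42, 0, 0], [0, -100, -168, 0.56, 0, 0], [0, -125, -210, 0.7, 0, 0]]])

```text
clock: 2.45
tcp_pos: [0.4337, 0.0534, 0.4009]
tool_rot: [-0.238, 0.663, 0.241, 0.667]
wrist_force: [0.6, 1.7, 0.4]
grip_width: -0.0002
```

```bash
python3 - <<'E'
from h import *
rel(TAB+.15*N,RT)
E
```

```text
t 2.45 tcp [0.4337 0.0534 0.4009] q [ 0.57 -0.12 -0.17 -0.   -1.52 -1.45] F [0.6 1.7 0.4]
shift [ 128.8 -199.1  -11.7] turn [ 0.623 -0.684 -0.238] deg 54.7
```

Request:
servo_tool(rows=[[[20, -40, -2, 0.1, -0.11, -0.04], [45, -80, -5, 0.2, -0.22, -0.08], [70, -120, -7, 0.3, -0.33, -0.12], [95, -160, -10, 0.4, -0.44, -0.15], [110, -190, -11, 0.48, -0.53, -0.18]]])

```text
clock: 2.95
tcp_pos: [0.5466, -0.1015, 0.2897]
tool_rot: [-0.059, 0.48, 0.07, 0.873]
wrist_force: [0.5, -0.1, -0.0]
grip_width: 0.0002
```

```bash
python3 - <<'E'
from h import *
rel(TAB+.10*N,RT)
E
```

```text
t 2.95 tcp [ 0.5466 -0.1015  0.2897] q [ 0.2  -0.18 -0.62  0.07 -0.57 -1.63] F [ 0.5 -0.1 -0. ]
shift [67.2 -8.7  1.3] turn [ 0.136 -0.151 -0.056] deg 12.1
```

Request:
servo_tool(rows=[[[20, -3, 0, 0.07, -0.07, -0.03], [45, -6, 1, 0.13, -0.15, -0.05], [60, -9, 1, 0.136, -0.151, -0.056], [60, -9, 1, 0.136, -0.151, -0.056]]])

```text
clock: 3.35
tcp_pos: [0.5781, -0.1098, 0.2426]
tool_rot: [-0.006, 0.421, 0.02, 0.907]
wrist_force: [5.5, 9.7, 4.0]
grip_width: 0.0
```

```bash
python3 - <<'E'
from h import *
rel(TAB,RT)
s=r.get_state();T=np.eye(4);T[:3,:3]=Ro.from_quat(s["tool_rot"]).as_matrix();T[:3,3]=s["tcp_pos"]
for c in("wrist","side","scene"):
    im=r.get_image(c);cv2.imwrite(f"pics/{c}1.png",im[:,:,::-1])
    print(c,[(x['at'],x['p']) for x in r.search_frame(c,"stay_tab")[:2]])
E
```

```text
t 3.35 tcp [ 0.5781 -0.1098  0.2426] q [ 0.05 -0.12 -0.98  0.76 -0.   -2.34] F [5.5 9.7 4. ]
shift [111.2   3.2   1.1] turn [-0.    -0.015 -0.008] deg 0.9
wrist [([0.6532, -0.1101, 0.1564], 0.65)]
side [([0.6583, -0.1129, 0.1573], 0.64)]
scene [([0.6551, -0.1072, 0.1568], 0.66)]
```

View pics/wrist1.png

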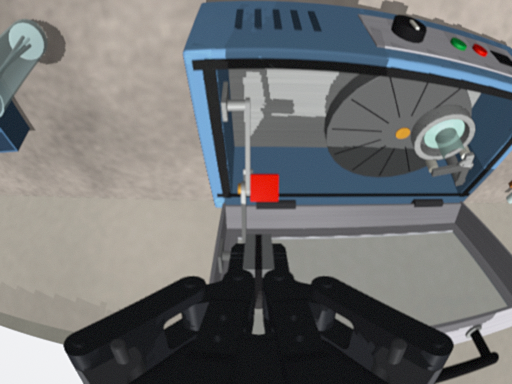

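View pics/side1.png

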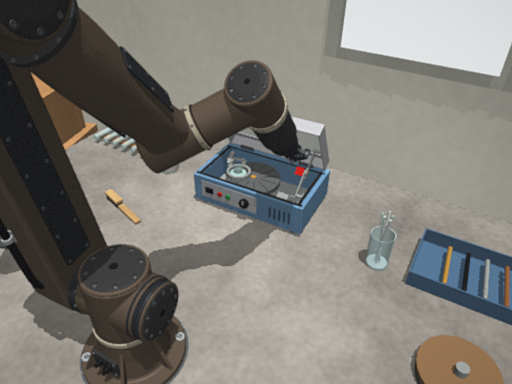

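```bash
cat > kin.py <<'E'
import numpy as np
from scipy.optimize import least_squares
D=np.array([[.3594,.0111,-1.2241,.675,.2313],[.14,.09,-1.52,.5797,.4016],[-.10,-.15,-1.52,.4484,.4012],[-.12,-.17,-1.52,.437,.4009],[-.18,-.62,-.57,.556,.2897],[-.12,-.98,0,.5884,.2426]])
def fk(p,q2,q3,q5):
    o,h,L1,L2,L3,Lt=p; g=q2-q3; t=np.pi/2-(g-q5)
    return o+L1*np.sin(q2)+L2*np.cos(g)-L3*np.sin(g)+Lt*np.sin(t), h+L1*np.cos(q2)-L2*np.sin(g)-L3*np.cos(g)-Lt*np.cos(t)
f=lambda p:np.concatenate(np.array(fk(p,*D[:,:3].T))-D[:,3:].T)
p0=[.0,.4,.4,.4,0,.25]
S=least_squares(lambda p:np.r_[f(p),1e-3*(np.array(p)-p0)],p0);p=S.x
if __name__=="__main__":
    print(p.round(3),f(p).round(4))
    for deg in(20,25,30,33,36,41):
        for r_,z in((.658,.158),(.672,.143),(.69,.128)):
            t=np.radians(deg)
            s=least_squares(lambda x:np.array(fk(p,x[0],x[1],t+x[0]-x[1]-np.pi/2))-[r_,z],[.2,-.5])
            print(deg,r_,z,"q2 %.2f q3 %.2f q5 %.2f"%(s.x[0],s.x[1],t+s.x[0]-s.x[1]-np.pi/2),abs(s.fun).max().round(4))
E
python3 kin.py
```

```text
[ 0.137  0.229  0.57   0.363 -0.011  0.396] [ 0.0062 -0.0003 -0.0054 -0.0053  0.0219 -0.017   0.0222 -0.011  -0.0078
 -0.0088  0.0205 -0.0151]
20 0.658 0.158 q2 0.23 q3 -0.58 q5 -0.41 0.0
20 0.672 0.143 q2 0.27 q3 -0.58 q5 -0.38 0.0
20 0.69 0.128 q2 0.32 q3 -0.56 q5 -0.35 0.0
25 0.658 0.158 q2 0.20 q3 -0.67 q5 -0.26 0.0
25 0.672 0.143 q2 0.24 q3 -0.67 q5 -0.22 0.0
25 0.69 0.128 q2 0.29 q3 -0.65 q5 -0.19 0.0
30 0.658 0.158 q2 0.18 q3 -0.77 q5 -0.10 0.0
30 0.672 0.143 q2 0.23 q3 -0.76 q5 -0.05 0.0
30 0.69 0.128 q2 0.28 q3 -0.75 q5 -0.02 0.0
33 0.658 0.158 q2 0.18 q3 -0.82 q5 0.01 0.0
33 0.672 0.143 q2 0.23 q3 -0.82 q5 0.06 0.0
33 0.69 0.128 q2 0.29 q3 -0.80 q5 0.09 0.0
36 0.658 0.158 q2 0.18 q3 -0.88 q5 0.12 0.0
36 0.672 0.143 q2 0.23 q3 -0.88 q5 0.17 0.0
36 0.69 0.128 q2 0.29 q3 -0.86 q5 0.21 0.0
41 0.658 0.158 q2 0.20 q3 -0.98 q5 0.32 0.0
41 0.672 0.143 q2 0.26 q3 -0.98 q5 0.38 0.0
41 0.69 0.128 q2 0.32 q3 -0.96 q5 0.42 0.0
```

```bash
cat >> h.py <<'E'
KW=r.get_calibration("wrist")
def wray(pos,quat,u):
    K=KW["camera_matrix"];T=KW["tool_from_camera"];R=Ro.from_quat(quat).as_matrix()
    d=np.array([(u[0]-K[0,2])/K[0,0],(u[1]-K[1,2])/K[1,1]]);th=np.hypot(*d)
    v=np.r_[np.sin(th)*d/th,np.cos(th)]
    return R@T[:3,3]+pos, R@T[:3,:3]@v
E
python3 - <<'E'
from h import *
from kin import *
s=r.get_state()
o,d=wray(s["tcp_pos"],s["tool_rot"],(264.8,187.5))
for z in(.155,.158,.161): print(o+d*(z-o[2])/d[2])
def g(X):
    e=X-o; perp=e-d*(e@d)
    return np.r_[perp*600,proj("scene",X)-[307.8,170.2],proj("side",X)-[299.75,171.25]]
q=least_squares(g,TAB);print(q.x,q.fun.round(2))
t=np.radians(27);R27=tool([np.sin(t),0,-np.cos(t)],[0,1,0])
CON=q.x-.005*(Rm@[.755,0,.656])
print("con",CON)
for dd in(.06,.0): rel(CON-dd*R27[:,0],R27)
E
```

```text
[ 0.6664675  -0.09865401  0.155     ]
[ 0.66169466 -0.0990174   0.158     ]
[ 0.65692181 -0.0993808   0.161     ]
[ 0.64869717 -0.10140037  0.16453049] [-0.4  -0.87 -0.73 -0.49 -0.39 -0.59 -1.56]
con [ 0.64492479 -0.10154107  0.16125049]
t 3.65 tcp [ 0.5815 -0.1093  0.2478] q [ 0.05 -0.12 -0.98  0.75 -0.   -2.33] F [-0.6 -0.3  0.4]
shift [48.9  4.9  6. ] turn [ 0.002  0.239 -0.01 ] deg 13.7
t 3.65 tcp [ 0.5815 -0.1093  0.2478] q [ 0.05 -0.12 -0.98  0.75 -0.   -2.33] F [-0.6 -0.3  0.4]
shift [107.2   4.3  -8.2] turn [ 0.002  0.239 -0.01 ] deg 13.7
```

Request:
servo_tool(rows=[[[0, 1, 2, 0, 0.12, 0], [15, 3, 3, 0, 0.24, 0], [30, 5, 5, 0, 0.24, -0.01], [40, 5, 6, 0, 0.24, -0.01], [49, 5, 6, 0, 0.24, -0.01]]])

```text
clock: 4.15
tcp_pos: [0.6204, -0.1007, 0.2157]
tool_rot: [-0.011, 0.521, 0.017, 0.853]
wrist_force: [-1.0, -0.8, -0.9]
grip_width: -0.0
```

```bash
cat >> h.py <<'E'
CON=np.array([ 0.64492479,-0.102,0.16125049])
_t=np.radians(27);R27=tool([np.sin(_t),0,-np.cos(_t)],[0,1,0])
E
python3 - <<'E'
from h import *
rel(CON,R27)
E
```

```text
t 4.15 tcp [ 0.6204 -0.1007  0.2157] q [ 0.19  0.05 -0.58  0.15 -0.47 -1.83] F [-1.  -0.8 -0.9]
shift [59.6 -2.3 -3.1] turn [ 0.003  0.004 -0.001] deg 0.3
```

Request:
servo_tool(rows=[[[20, -1, -1, 0, 0, 0], [40, -2, -2, 0, 0, 0], [45, -2, -3, 0, 0, 0], [45, -2, -3, 0, 0, 0]]])

```text
clock: 4.55
tcp_pos: [0.6372, -0.1024, 0.1732]
tool_rot: [-0.011, 0.522, 0.017, 0.853]
wrist_force: [-0.3, 1.3, 0.1]
grip_width: 0.0002
```

```bash
python3 - <<'E'
from h import *
rel(CON,R27)
for c in("wrist","side","scene"):
    im=r.get_image(c);cv2.imwrite(f"pics/{c}2.png",im[:,:,::-1])
im=cv2.imread("pics/side2.png")[95:235,185:340];a=cv2.resize(im,None,fx=4,fy=4);cv2.imwrite("pics/side2z.png",a)
im=cv2.imread("pics/scene2.png")[100:230,185:345];a=cv2.resize(im,None,fx=4,fy=4);cv2.imwrite("pics/scene2z.png",a)
E
```

```text
t 4.55 tcp [ 0.6372 -0.1024  0.1732] q [ 0.18  0.13 -0.62  0.18 -0.36 -1.86] F [-0.3  1.3  0.1]
shift [14.2  0.1  1.4] turn [ 0.003  0.002 -0.001] deg 0.2
```

View pics/wrist2.png

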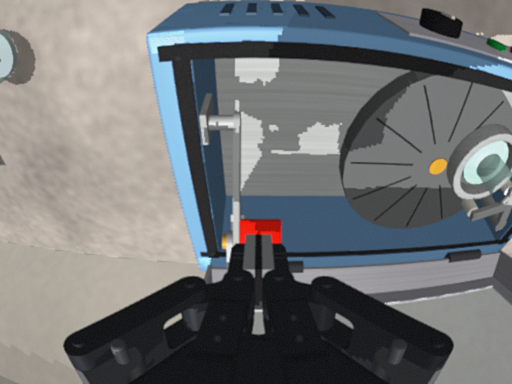

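View pics/side2z.png

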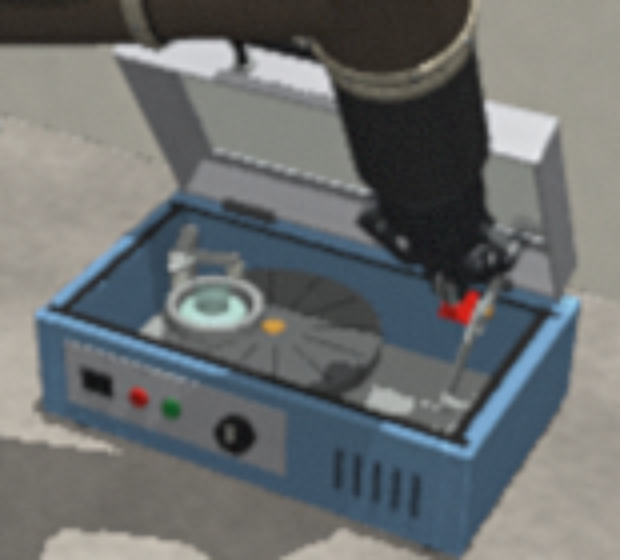

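View pics/scene2z.png

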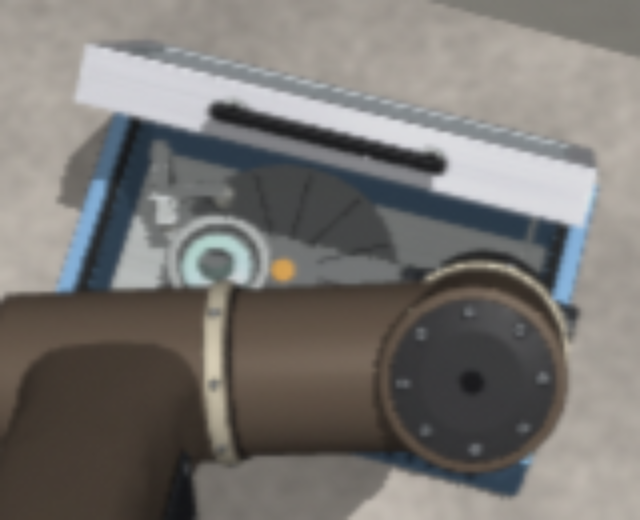

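Request:
servo_tool(rows=[[[3, 0, 0, 0, -0.05, 0], [6, 0, 1, 0, -0.1, 0], [9, 0, 1, 0, -0.1, 0], [12, 0, 2, 0, -0.1, 0], [15, 0, 2, 0, -0.1, 0]]])

```text
clock: 5.2
tcp_pos: [0.6472, -0.1044, 0.1661]
tool_rot: [-0.009, 0.478, 0.019, 0.878]
wrist_force: [0.4, 0.3, -0.1]
grip_width: 0.0002
```

```bash
python3 - <<'E'
from h import *
rel(CON-.0*N,R27)
E
```

```text
t 5.2 tcp [ 0.6472 -0.1044  0.1661] q [ 0.09  0.12 -0.84  0.65 -0.04 -2.26] F [ 0.4  0.3 -0.1]
shift [ 2.9  2.5 -4.4] turn [ 0.002  0.102 -0.005] deg 5.9
```

Request:
servo_tool(rows=[[[0, 0, 0, 0, 0.04, 0], [2, 0, 0, 0, 0.08, 0], [5, 1, 1, 0, 0.08, 0], [8, 2, 1, 0, 0.08, 0]]])

```text
clock: 5.6
tcp_pos: [0.655, -0.1008, 0.1616]
tool_rot: [-0.009, 0.511, 0.019, 0.859]
wrist_force: [-0.6, 0.1, 3.2]
grip_width: 0.0001
```

```bash
python3 - <<'E'
from h import *
rel(CON-.0*N,R27)
E
```

```text
t 5.6 tcp [ 0.655  -0.1008  0.1616] q [ 0.17  0.16 -0.63  0.2  -0.29 -1.87] F [-0.6  0.1  3.2]
shift [-4.5 -0.8 -9. ] turn [ 0.003  0.026 -0.006] deg 1.6
```

Request:
servo_tool(rows=[[[2, 0, -2, 0, 0, 0], [4, 0, -4, 0, 0, 0], [7, 0, -5, 0, 0, 0], [10, 0, -5, 0, 0, 0]]])

```text
clock: 6.0
tcp_pos: [0.655, -0.1011, 0.1502]
tool_rot: [-0.009, 0.511, 0.019, 0.859]
wrist_force: [0.1, -0.4, 4.4]
grip_width: 0.0
```

```bash
python3 - <<'E'
from h import *
rel(CON-.0*N,R27)
print(r.search_frame and "")
for c in("wrist","side"):
    im=r.get_image(c);cv2.imwrite(f"pics/{c}3.png",im[:,:,::-1])
im=cv2.imread("pics/side3.png")[95:235,185:340];a=cv2.resize(im,None,fx=4,fy=4);cv2.imwrite("pics/side3z.png",a)
E
```

```text
t 6.0 tcp [ 0.655  -0.1011  0.1502] q [ 0.17  0.18 -0.65  0.22 -0.25 -1.9 ] F [ 0.1 -0.4  4.4]
shift [-14.5  -0.4  -3.6] turn [ 0.003  0.027 -0.005] deg 1.6
```

View pics/side3z.png

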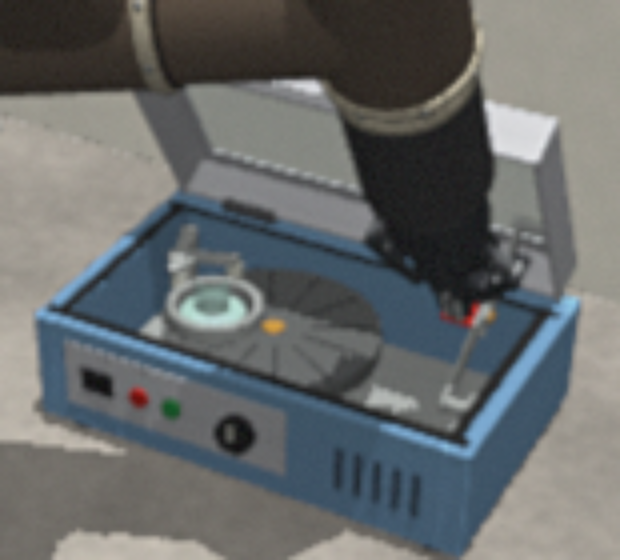

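View pics/wrist3.png

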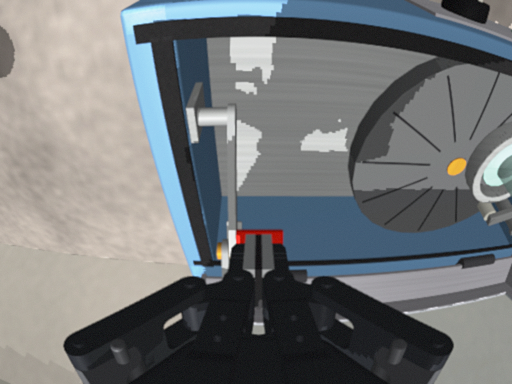

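Request:
servo_tool(rows=[[[3, 0, 0, 0, 0, 0], [6, 0, 0, 0, 0, 0], [9, 0, 0, 0, 0, 0], [9, 0, 0, 0, 0, 0]]])

```text
clock: 6.5
tcp_pos: [0.6595, -0.1009, 0.1416]
tool_rot: [-0.009, 0.512, 0.019, 0.859]
wrist_force: [-0.6, 0.6, 2.9]
grip_width: -0.0002
```

```bash
python3 - <<'E'
from h import *
rel(CON-.0*N,R27)
for c in("wrist","side"):
    im=r.get_image(c);cv2.imwrite(f"pics/{c}4.png",im[:,:,::-1])
    print([(x['at'],x['p']) for x in r.search_frame(c,"stay_tab")[:2]])
im=cv2.imread("pics/side4.png")[95:235,185:340];a=cv2.resize(im,None,fx=4,fy=4);cv2.imwrite("pics/side4z.png",a)
E
```

```text
t 6.5 tcp [ 0.6595 -0.1009  0.1416] q [ 0.16  0.2  -0.65  0.24 -0.23 -1.91] F [-0.6  0.6  2.9]
shift [-24.3  -0.4  -3.5] turn [ 0.003  0.025 -0.005] deg 1.5
[([0.6406, -0.1134, 0.1281], 0.82), ([0.6668, -0.1186, 0.1404], 0.3)]
[]
```

View pics/side4z.png

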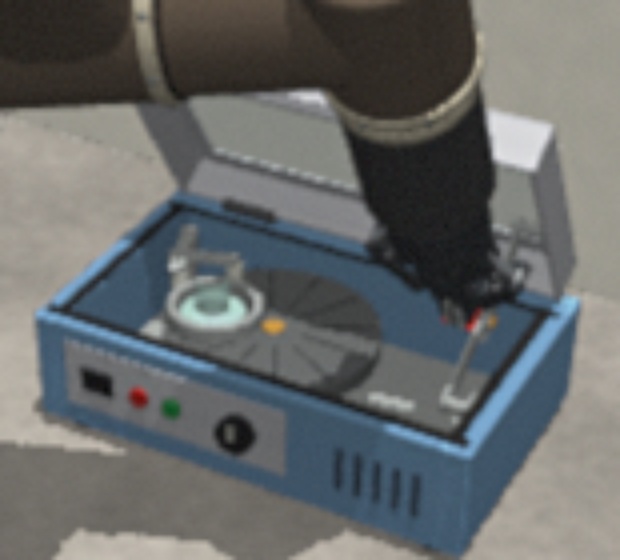

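View pics/wrist4.png

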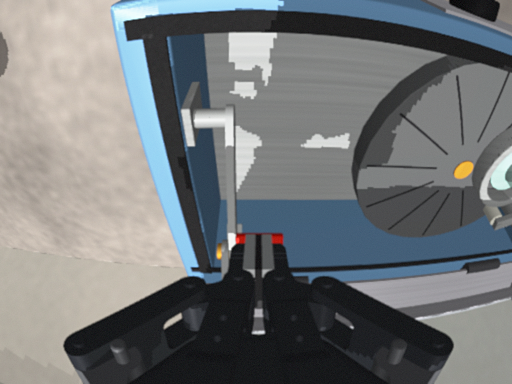

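Request:
servo_tool(rows=[[[-20, 0, 0, 0, 0, 0], [-50, 0, -5, 0, 0, 0], [-90, 0, -20, 0, 0, 0], [-130, 0, -40, 0, 0, 0], [-170, 0, -60, 0, 0, 0]]], grip=100)

```text
clock: 7.2
tcp_pos: [0.5228, -0.1074, 0.2617]
tool_rot: [-0.009, 0.514, 0.019, 0.858]
wrist_force: [0.1, 0.3, 1.4]
grip_width: 0.0521
```

```bash
python3 - <<'E'
from h import *
rel(CON-.0*N,R27)
for c in("scene","side"):
    im=r.get_image(c);cv2.imwrite(f"pics/{c}5.png",im[:,:,::-1])
    print([(x['at'],x['p']) for x in r.search_frame(c,"stay_tab")[:2]])
im=cv2.imread("pics/side5.png")[95:235,185:340];a=cv2.resize(im,None,fx=4,fy=4);cv2.imwrite("pics/side5z.png",a)
im=cv2.imread("pics/scene5.png")[100:230,185:345];a=cv2.resize(im,None,fx=5,fy=4.6,interpolation=cv2.INTER_CUBIC);cv2.imwrite("pics/scene5z.png",a)
E
```

```text
t 7.2 tcp [ 0.5228 -0.1074  0.2617] q [ 0.22 -0.18 -0.69  0.15 -0.58 -1.86] F [0.1 0.3 1.4]
shift [146.3  -0.   60.3] turn [ 0.002  0.021 -0.005] deg 1.2
[]
[([0.6676, -0.1153, 0.1453], 0.65)]
```

View pics/side5z.png

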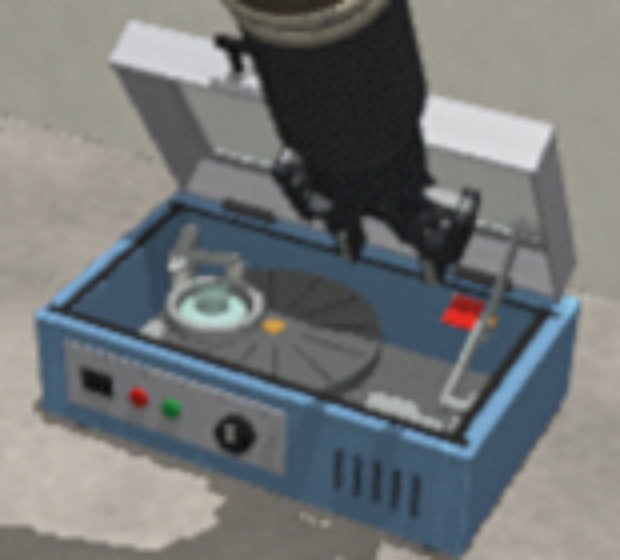

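View pics/scene5z.png

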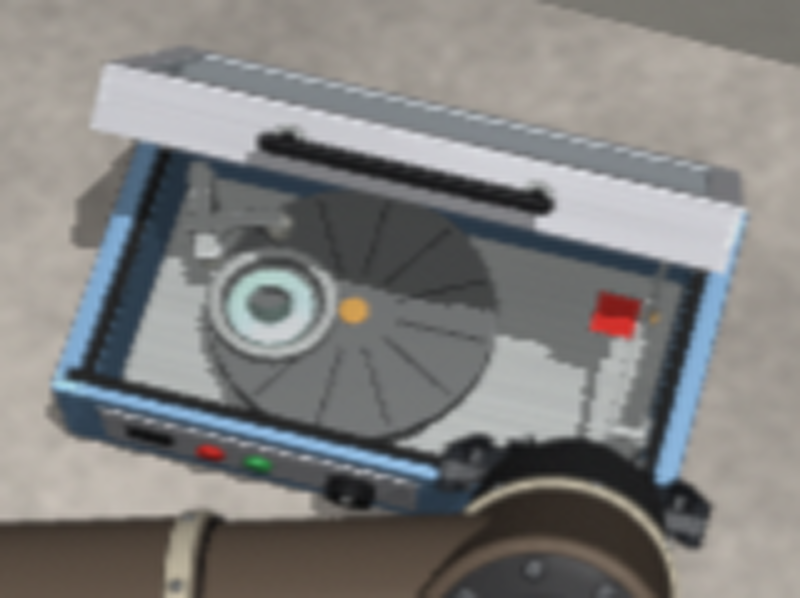

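```bash
python3 - <<'E'
from h import *
t=tri([("scene",(308.2,168.3)),("side",(301,173))]); print("tab",t.x,t.fun.round(2), "travel",(TAB-t.x)@N)
f=lambda a:np.r_[proj("scene",MW(P,bar(a[0],.073)))-(237.4,130.4),proj("scene",MW(P,bar(a[0],-.073)))-(295,144.6),proj("side",MW(P,bar(a[0],.073)))-(240.5,105.5)]
f0=lambda a:np.r_[proj("scene",MW(P,bar(a[0],.073)))-(238.6,127.6),proj("scene",MW(P,bar(a[0],-.073)))-(295.4,140.7),proj("side",MW(P,bar(a[0],.073)))-(242,103.25)]
for g in(f0,f):
    s=least_squares(g,[1.]);print(s.x,s.fun.round(1))
E
```

```text
tab [ 0.66191711 -0.10271287  0.14494163] [ 0.09 -0.02 -0.1   0.01] travel 0.017728418048372142
[1.05372949] [ 1.5 -0.2 -1.4 -0.1  0.5  0.7]
[1.01643634] [ 1.9  0.4 -1.9 -0.6  0.7  0.7]
```

```bash
cat > kin.py <<'E'
import numpy as np
from scipy.optimize import least_squares
from scipy.spatial.transform import Rotation as Ro
# q, tcp, quat
D=[([1.5231,.3594,.0111,-.0004,-1.2241,-.2881],[.2224,.6370,.2310],[-.697,.1188,.697,.1176]),
([1.43,.14,.09,0,-1.52,-.9],[.2645,.5159,.4016],[-.613,.35,.614,.353]),
([1.13,-.1,-.15,0,-1.52,-1.3],[.3472,.284,.4012],[-.454,.54,.455,.543]),
([.57,-.12,-.17,0,-1.52,-1.45],[.4337,.0534,.4009],[-.238,.663,.241,.667]),
([.2,-.18,-.62,.07,-.57,-1.63],[.5466,-.1015,.2897],[-.059,.48,.07,.873]),
([.19,.05,-.58,.15,-.47,-1.83],[.6204,-.1007,.2157],[-.011,.521,.017,.853]),
([.18,.13,-.62,.18,-.36,-1.86],[.6372,-.1024,.1732],[-.011,.522,.017,.853]),
([.09,.12,-.84,.65,-.04,-2.26],[.6472,-.1044,.1661],[-.009,.478,.019,.878]),
([.17,.18,-.65,.22,-.25,-1.90],[.655,-.1011,.1502],[-.009,.511,.019,.859]),
([.22,-.18,-.69,.15,-.58,-1.86],[.5228,-.1074,.2617],[-.009,.514,.019,.858])]
def Ry(a): return Ro.from_euler('y',a).as_matrix()
def Rx(a): return Ro.from_euler('x',a).as_matrix()
def Rz(a): return Ro.from_euler('z',a).as_matrix()
def fk(p,q,s4,s6):
    o,d,h,L1,L2,L3,Lt,roll=p; g=q[1]-q[2]
    F=Ry(g); T=F@Rx(s4*q[3])@Ry(-q[4])
    pos=np.array([o,-d,h])+L1*np.array([np.sin(q[1]),0,np.cos(q[1])])+F@[L2,0,L3]+T@[Lt,0,0]
    return Rz(q[0])@pos, Rz(q[0])@T@Rx(s6*q[5]+roll)
def res(p,s4,s6):
    o=[]
    for q,x,k in D:
        X,R=fk(p,q,s4,s6); o+=list(X-x)+list(.3*(Ro.from_matrix(R.T@Ro.from_quat(k).as_matrix()).as_rotvec()))
    return np.array(o)
best=None
for s4 in(1,-1):
  for s6 in(1,-1):
    for roll in(0,1.57,3.14,-1.57):
      s=least_squares(res,[0,.19,.4,.4,.4,0,.25,roll],args=(s4,s6))
      if best is None or s.cost<best[0]: best=(s.cost,s.x,s4,s6,s.fun)
_,p,s4,s6,fun=best
def ik(X,R,q0):
    def f(q):
        x,Rr=fk(p,q,s4,s6); return np.r_[x-X,.3*Ro.from_matrix(Rr.T@R).as_rotvec()]
    s=least_squares(f,q0,bounds=([-3.07,-1.43,-1.02,-3.03,-3.05,-3.03],[3.07,2.12,1.25,1.67,-.001,3.03]));return s.x,abs(s.fun).max()
if __name__=="__main__":
    print(best[:4],abs(fun).max().round(3))
    from h import P,bar,MW,tool
    for deg in(20,30,40,50,60):
        t=np.radians(deg);R=tool([np.sin(t),0,-np.cos(t)],[-np.cos(t),0,-np.sin(t)])
        for a in(1.016,.6,.3,0):
            X=MW(P,bar(a))+.019*R[:,0]
            q,e=ik(X,R,[.3,0,-.3,.1,-.8,-.3]); print(deg,a,q.round(2),e.round(4))
E
python3 kin.py
```

```text
(np.float64(0.002410354439582275), array([ 0.08266146,  0.18779706,  0.13731032,  0.58738354,  0.37478679,
        0.04342754,  0.35242667, -1.5699656 ]), -1, -1) 0.038
20 1.016 [ 0.4   0.07 -0.26  0.15 -0.92 -0.44] 0.0
20 0.6 [ 0.47 -0.04 -0.55  0.21 -0.76 -0.56] 0.0
20 0.3 [ 0.51 -0.06 -0.75  0.29 -0.59 -0.69] 0.0
20 0 [ 0.53  0.01 -0.92  0.48 -0.36 -0.92] 0.0
30 1.016 [ 0.45 -0.02 -0.42  0.31 -0.71 -0.6 ] 0.0
30 0.6 [ 0.53 -0.13 -0.69  0.45 -0.58 -0.82] 0.0
30 0.3 [ 0.59 -0.14 -0.89  0.66 -0.44 -1.1 ] 0.0
30 0 [ 0.59 -0.04 -1.02  1.01 -0.3  -1.49] 0.0099
40 1.016 [ 0.5  -0.09 -0.57  0.61 -0.52 -0.9 ] 0.0
40 0.6 [ 0.61 -0.2  -0.84  0.88 -0.47 -1.28] 0.0
40 0.3 [ 0.67 -0.19 -1.02  1.19 -0.42 -1.68] 0.0043
40 0 [ 0.6  -0.06 -1.02  1.21 -0.32 -1.68] 0.0374
50 1.016 [ 0.55 -0.14 -0.73  1.17 -0.42 -1.49] 0.0
50 0.6 [ 0.7  -0.24 -1.    1.46 -0.49 -1.9 ] 0.0
50 0.3 [ 0.69 -0.22 -1.02  1.33 -0.45 -1.8 ] 0.0322
50 0 [ 0.62 -0.09 -1.02  1.38 -0.35 -1.85] 0.0655
60 1.016 [ 0.62 -0.17 -0.86  1.67 -0.5  -2.02] 0.0084
60 0.6 [ 0.72 -0.26 -1.02  1.63 -0.54 -2.07] 0.0251
60 0.3 [ 0.7  -0.24 -1.02  1.45 -0.48 -1.91] 0.0606
60 0 [ 0.63 -0.11 -1.02  1.52 -0.38 -1.98] 0.0941
```

```bash
cat >> h.py <<'E'
def RB(deg):
    t=np.radians(deg);return tool([np.sin(t),0,-np.cos(t)],[-np.cos(t),0,-np.sin(t)])
def GP(a,deg,off=.015,back=0):
    R=RB(deg);return MW(P,bar(a))+(off-back)*R[:,0],R
E
python3 - <<'E'
from h import *
print(MW(P,bar(1.016)))
rel(*GP(1.016,28,back=.1))
E
```

```text
[0.63963712 0.02443113 0.33038727]
t 7.4 tcp [ 0.5242 -0.107   0.263 ] q [ 0.22 -0.18 -0.69  0.15 -0.58 -1.86] F [ 0.4 -0.2 -0.4]
shift [-86.2 127.3 138.8] turn [-1.569  0.011  0.002] deg 89.9
```

Request:
servo_tool(rows=[[[-45, 0, 0, -0.14, 0, 0], [-86, 20, 10, -0.28, 0, 0], [-90, 50, 40, -0.42, 0, 0], [-90, 80, 70, -0.56, 0, 0], [-90, 105, 100, -0.7, 0, 0]]], grip=0)

```text
clock: 7.9
tcp_pos: [0.5657, 0.0009, 0.3895]
tool_rot: [-0.306, 0.474, 0.195, 0.802]
wrist_force: [0.8, -0.8, -0.7]
grip_width: 0.0856
```

```bash
python3 - <<'E'
from h import *
rel(*GP(1.016,28,back=.1))
E
```

```text
t 7.9 tcp [0.5657 0.0009 0.3895] q [ 0.48 -0.2  -0.46  0.26 -0.87 -1.42] F [ 0.8 -0.8 -0.7]
shift [ 2.7 -9.1 42.5] turn [-0.862  0.008  0.004] deg 49.4
```

Request:
servo_tool(rows=[[[0, -2, 10, -0.14, 0, 0], [0, -4, 20, -0.28, 0, 0], [0, -6, 30, -0.42, 0, 0], [2, -8, 40, -0.56, 0, 0], [3, -9, 42, -0.7, 0.01, 0]]])

```text
clock: 8.4
tcp_pos: [0.6007, 0.0235, 0.4025]
tool_rot: [-0.565, 0.383, 0.346, 0.644]
wrist_force: [0.2, -0.3, -0.6]
grip_width: 0.0858
```

Request:
servo_tool(rows=[[[0, 0, 0, -0.14, 0, 0], [0, 0, 0, -0.17, 0, 0]]])

```text
clock: 8.6
tcp_pos: [0.6014, 0.0239, 0.3993]
tool_rot: [0.619, -0.353, -0.379, -0.59]
wrist_force: [0.2, 0.2, -0.5]
grip_width: 0.0853
```

```bash
python3 - <<'E'
from h import *
rel(*GP(1.016,28,back=.1))
for c in("wrist","side"):
    im=r.get_image(c);cv2.imwrite(f"pics/{c}6.png",im[:,:,::-1])
E
```

```text
t 8.6 tcp [0.6014 0.0239 0.3993] q [ 0.49 -0.12 -0.38  0.27 -0.9  -0.56] F [ 0.2  0.2 -0.5]
shift [-6.2 -1.4 -1. ] turn [ 0.02  -0.006 -0.007] deg 1.3
```

View pics/wrist6.png

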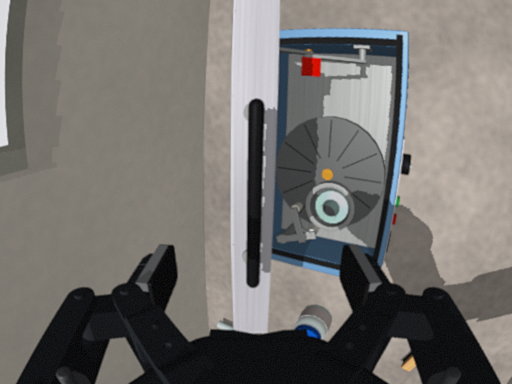

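View pics/side6.png

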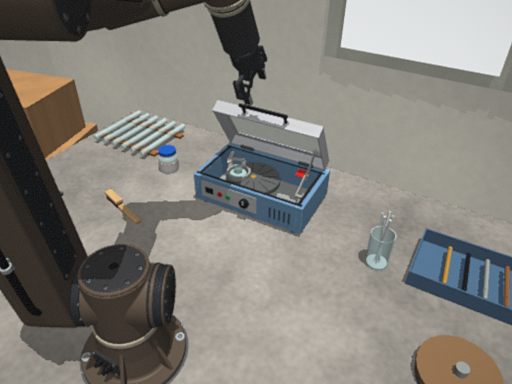

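```bash
python3 - <<'E'
from h import *
s=r.get_state()
o1,d1=wray(s["tcp_pos"],s["tool_rot"],(256,101)); o2,d2=wray(s["tcp_pos"],s["tool_rot"],(253,285))
im=cv2.imread("pics/side6.png")[85:145,205:335];cv2.imwrite("pics/side6z.png",cv2.resize(im,None,fx=6,fy=6,interpolation=cv2.INTER_CUBIC))
for a in(1.0,1.016,1.03):
  for o,d,y in((o1,d1,-.075),(o2,d2,.075)):
    e=MW(P,bar(a,y))-o; pp=e-d*(e@d); print(a,y,(1000*Ro.from_quat(s["tool_rot"]).as_matrix().T@pp).round(1))
  print([proj("side",MW(P,bar(a,y))).round(1) for y in(.075,-.075)])
E
```

```text
1.0 -0.075 [0.  4.6 2. ]
1.0 0.075 [ 3.3  5.2 -4.5]
[array([240. , 107.1]), array([285.8, 118.5])]
1.016 -0.075 [-0.   0.8  1.9]
1.016 0.075 [ 3.3  1.4 -4.5]
[array([240.6, 106.1]), array([286.4, 117.5])]
1.03 -0.075 [-0.  -2.6  1.9]
1.03 0.075 [ 3.3 -2.  -4.6]
[array([241.1, 105.3]), array([286.8, 116.6])]
```

View pics/side6z.png

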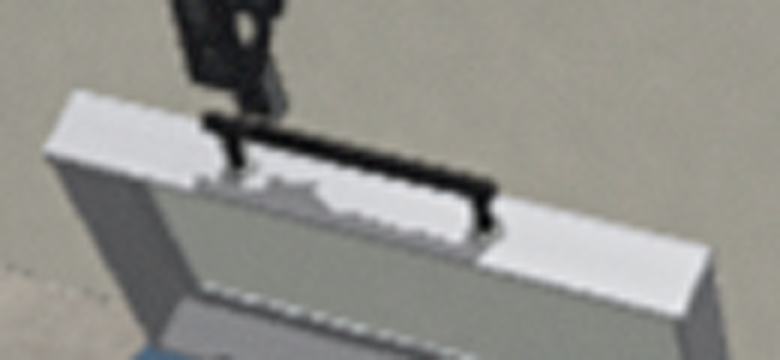

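```bash
python3 - <<'E'
from h import *
rel(*GP(1.018,28))
E
```

```text
t 8.7 tcp [0.6012 0.0237 0.3999] q [ 0.49 -0.13 -0.38  0.27 -0.9  -0.56] F [0.4 0.  0.7]
shift [94.4 -2.4 -0.2] turn [ 0.015 -0.006 -0.006] deg 1.0
```

Request:
servo_tool(rows=[[[30, -1, 0, 0.015, 0, 0], [60, -2, 0, 0.015, 0, 0], [80, -2, 0, 0.015, 0, 0], [94, -2, 0, 0.015, 0, 0], [94, -2, 0, 0.015, 0, 0]]])

```text
clock: 9.2
tcp_pos: [0.6462, 0.0245, 0.3133]
tool_rot: [0.612, -0.359, -0.377, -0.596]
wrist_force: [-0.4, -0.0, -0.1]
grip_width: 0.0853
```

```bash
python3 - <<'E'
from h import *
rel(*GP(1.018,28))
for c in("wrist","side"):
    im=r.get_image(c);cv2.imwrite(f"pics/{c}7.png",im[:,:,::-1])
im=cv2.imread("pics/side7.png")[85:145,205:335];cv2.imwrite("pics/side7z.png",cv2.resize(im,None,fx=6,fy=6,interpolation=cv2.INTER_CUBIC))
E
```

```text
t 9.2 tcp [0.6462 0.0245 0.3133] q [ 0.44 -0.   -0.46  0.3  -0.69 -0.59] F [-0.4 -0.  -0.1]
shift [-3.2 -2.6  0.2] turn [-0.001 -0.008 -0.012] deg 0.9
```

View pics/wrist7.png

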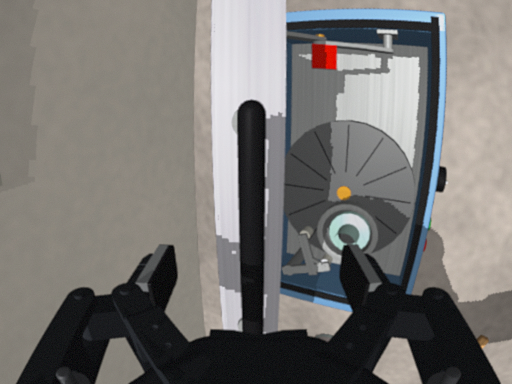

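View pics/side7z.png

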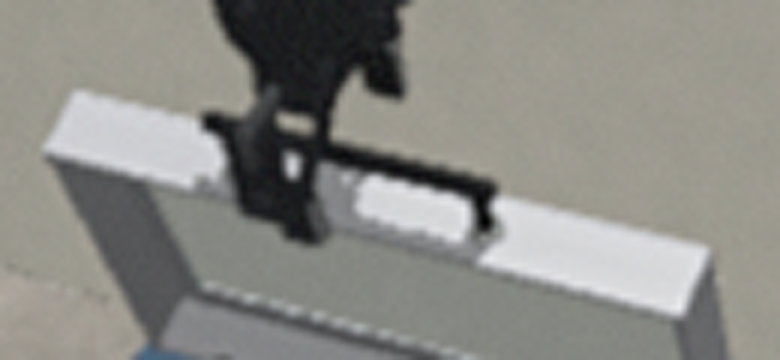

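```bash
python3 - <<'E'
from h import *
s=r.get_state();R=Ro.from_quat(s["tool_rot"]).as_matrix()
B=MW(P,bar(1.018))
for u in((252,101),(242,122),(243,325)):
    o,d=wray(s["tcp_pos"],s["tool_rot"],u)
    # tool frame: intersect with tool x = const of bar / post base
    ot=R.T@(o-s["tcp_pos"]);dt=R.T@d
    for xb in(-.015,.02): print(u,xb,(1000*(ot+dt*(xb-ot[0])/dt[0])).round(1))
print("bar in tool",(1000*R.T@(B-s["tcp_pos"])).round(1))
E
```

```text
(252, 101) -0.015 [-15.   -2.6 -78.1]
(252, 101) 0.02 [ 20.   -3.3 -77.8]
(242, 122) -0.015 [-15.   -6.9 -69.1]
(242, 122) 0.02 [ 20.   -8.7 -66.3]
(243, 325) -0.015 [-15.   -8.6  42.7]
(243, 325) 0.02 [ 20.  -10.9  76.2]
bar in tool [-15.3  -0.6  -0.2]
```

Request:
servo_tool(rows=[[[-1, -2, 0, 0, -0.01, -0.01], [-1, -2, 0, 0, -0.01, -0.01], [-1, -2, 0, 0, -0.01, -0.01], [-1, -2, 0, 0, -0.01, -0.01], [-1, -2, 0, 0, -0.01, -0.01]]], grip=255)

```text
clock: 9.8
tcp_pos: [0.6478, 0.0249, 0.3189]
tool_rot: [0.612, -0.351, -0.376, -0.6]
wrist_force: [-7.0, 0.3, 0.0]
grip_width: 0.0122
```

Request:
servo_tool(rows=[[[0, 0, 0, 0, 0, 0], [0, 0, 0, 0, 0, 0], [0, 0, 0, 0, 0, 0]]])

```text
clock: 10.1
tcp_pos: [0.6477, 0.0249, 0.319]
tool_rot: [0.612, -0.351, -0.376, -0.6]
wrist_force: [-4.6, 1.1, 3.8]
grip_width: 0.0098
```

```bash
python3 - <<'E'
from h import *
rel(*GP(1.018,28))
print(r.get_state()["grip_width"])
s=r.get_state();R=Ro.from_quat(s["tool_rot"]).as_matrix();p=s["tcp_pos"]-.015*R[:,0]
print("bar from grip, machine rel hinge",(Rm.T@(p-MW(P,[.105,0,.115]))).round(4))
for c in("wrist","side"):
    im=r.get_image(c);cv2.imwrite(f"pics/{c}8.png",im[:,:,::-1])
E
```

```text
t 10.1 tcp [0.6477 0.0249 0.319 ] q [ 0.44 -0.01 -0.46  0.29 -0.68 -0.58] F [-4.6  1.1  3.8]
shift [ 1.2  1.3 -0.1] turn [-0.     0.003  0.002] deg 0.2
0.009841100270657302
bar from grip, machine rel hinge [-1.090e-01  1.000e-04  2.172e-01]
```

View pics/wrist8.png

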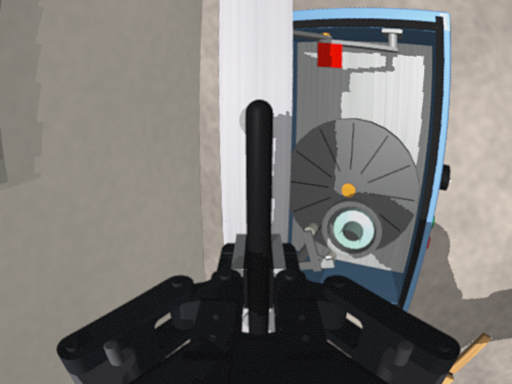

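```bash
cat >> h.py <<'E'
def tau(a): return 11+(28-11)*max(a,0)/1.02
def arc(alist,off=.015):
    s=r.get_state(); R0=Ro.from_quat(s["tool_rot"]).as_matrix()
    p=s["tcp_pos"]-off*R0[:,0]; v=Rm.T@(p-MW(P,[.105,0,.115]))
    print("t",s["clock"],"w",round(s["grip_width"],4),"rad",np.hypot(v[0],v[2]).round(4),"y",v[1].round(4),"a",(np.arctan2(v[2],-v[0])-.0828).round(4),"q",np.round(s["joints"],2),"F",(Rm.T@s["wrist_force"]).round(1))
    for a in alist:
        X,R=GP(a,tau(a),off); print(a,(R0.T@(X-s["tcp_pos"])*1000).round(1),Ro.from_matrix(R0.T@R).as_rotvec().round(3))
E
python3 - <<'E'
from h import *
arc([1.02,.98,.94,.9,.86,.82])
im=cv2.imread("pics/side8.png")[85:145,205:335];cv2.imwrite("pics/side8z.png",cv2.resize(im,None,fx=6,fy=6,interpolation=cv2.INTER_CUBIC))
E
```

```text
t 10.2 w 0.0095 rad 0.243 y 0.0001 a 1.0229 q [ 0.44 -0.01 -0.46  0.29 -0.68 -0.58] F [-5.2  1.3  2.8]
1.02 [ 1.2  0.8 -0.1] [-0.     0.003  0.002]
0.98 [ 1.1 10.6 -0.1] [-0.     0.003  0.014]
0.94 [ 1.5 20.5 -0.1] [-0.     0.003  0.025]
0.9 [ 2.2 30.3 -0.2] [-0.     0.003  0.037]
0.86 [ 3.4 40.1 -0.2] [-0.     0.003  0.049]
0.82 [ 4.9 49.8 -0.2] [-0.     0.003  0.06 ]
```

View pics/side8z.png

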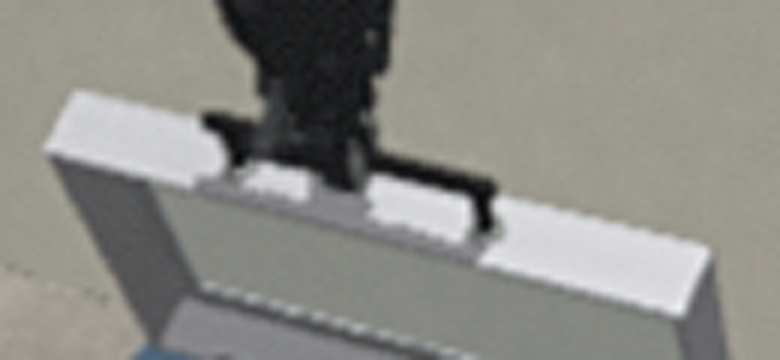

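Request:
servo_tool(rows=[[[1, 10, 0, 0, 0, 0.012], [1, 20, 0, 0, 0, 0.025], [2, 30, 0, 0, 0, 0.036], [3, 40, 0, 0, 0, 0.048], [3, 40, 0, 0, 0, 0.048]]])

```text
clock: 10.7
tcp_pos: [0.6128, 0.0238, 0.2978]
tool_rot: [0.604, -0.366, -0.39, -0.591]
wrist_force: [-9.6, 2.1, 10.2]
grip_width: 0.0098
```

```bash
python3 - <<'E'
from h import *
arc([.86,.82,.78,.74,.7,.66])
for c in("side",):
    im=r.get_image(c);cv2.imwrite(f"pics/{c}9.png",im[:,:,::-1])
im=cv2.imread("pics/side9.png")[85:235,185:340];cv2.imwrite("pics/side9z.png",cv2.resize(im,None,fx=4,fy=4,interpolation=cv2.INTER_CUBIC))
E
```

```text
t 10.7 w 0.0098 rad 0.243 y 0.0003 a 0.8579 q [ 0.46 -0.04 -0.51  0.27 -0.71 -0.59] F [-9.5  2.5 10.2]
0.86 [ 1.1 -0.7 -0.4] [-0.     0.004  0.001]
0.82 [ 3.1  8.9 -0.4] [-0.     0.004  0.012]
0.78 [ 5.4 18.5 -0.4] [-0.     0.004  0.024]
0.74 [ 8.1 27.9 -0.4] [-0.     0.004  0.035]
0.7 [11.2 37.3 -0.4] [-0.     0.004  0.047]
0.66 [14.7 46.5 -0.4] [-0.     0.004  0.059]
```

View pics/side9z.png

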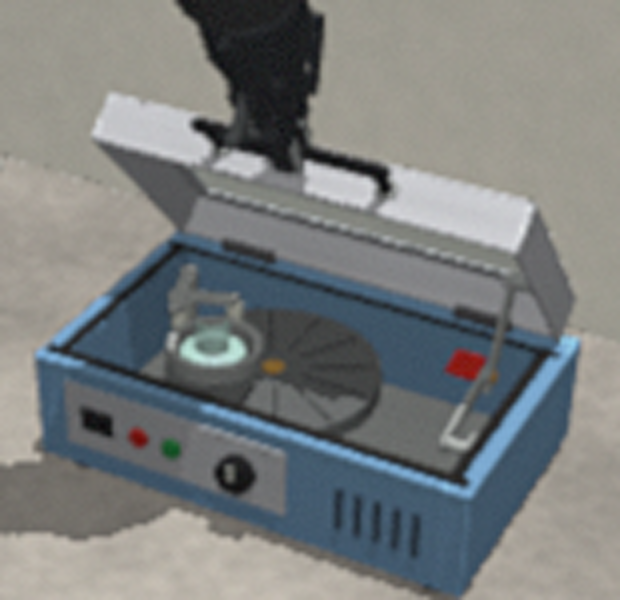

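Request:
servo_tool(rows=[[[2, 9, 0, 0, 0, 0.012], [4, 18, 0, 0, 0, 0.024], [7, 28, 0, 0, 0, 0.035], [10, 37, 0, 0, 0, 0.047], [14, 46, 0, 0, 0, 0.059]]])

```text
clock: 11.25
tcp_pos: [0.5762, 0.0225, 0.2654]
tool_rot: [0.592, -0.384, -0.408, -0.579]
wrist_force: [-8.4, 1.7, 8.7]
grip_width: 0.0096
```

```bash
python3 - <<'E'
from h import *
arc([.66,.62,.58,.54,.5,.46])
E
```

```text
t 11.25 w 0.0096 rad 0.243 y 0.0004 a 0.6597 q [ 0.48 -0.05 -0.56  0.24 -0.72 -0.59] F [-8.3  2.   8.7]
0.66 [ 1.  -0.6 -0.5] [-0.     0.004 -0.002]
0.62 [ 5.3  8.2 -0.5] [-0.     0.004  0.01 ]
0.58 [10.  16.9 -0.5] [-0.     0.004  0.022]
0.54 [15.  25.3 -0.5] [-0.     0.004  0.033]
0.5 [20.4 33.5 -0.6] [-0.     0.004  0.045]
0.46 [26.  41.6 -0.6] [-0.     0.004  0.057]
```

Request:
servo_tool(rows=[[[4, 8, 0, 0, 0, 0.01], [9, 17, 0, 0, 0, 0.022], [14, 25, 0, 0, 0, 0.033], [19, 33, 0, 0, 0, 0.045], [25, 41, 0, 0, 0, 0.057]]])

```text
clock: 11.75
tcp_pos: [0.5464, 0.0215, 0.2258]
tool_rot: [0.581, -0.401, -0.425, -0.567]
wrist_force: [-3.8, 0.9, 3.7]
grip_width: 0.0095
```

```bash
python3 - <<'E'
from h import *
arc([.46,.42,.38,.34,.3,.26])
E
```

```text
t 11.75 w 0.0095 rad 0.2427 y 0.0005 a 0.4583 q [ 0.49 -0.04 -0.62  0.21 -0.71 -0.59] F [-3.7  1.1  3.7]
0.46 [ 0.4 -0.9 -0.5] [-0.     0.004 -0.003]
0.42 [ 6.8  6.5 -0.6] [-0.     0.004  0.009]
0.38 [13.5 13.7 -0.6] [-0.     0.004  0.021]
0.34 [20.4 20.5 -0.6] [-0.     0.004  0.032]
0.3 [27.7 27.1 -0.6] [-0.     0.004  0.044]
0.26 [35.1 33.4 -0.7] [-0.     0.004  0.056]
```

Request:
servo_tool(rows=[[[6, 7, 0, 0, 0, 0.01], [13, 14, 0, 0, 0, 0.021], [20, 20, 0, 0, 0, 0.032], [27, 27, 0, 0, 0, 0.044], [34, 33, 0, 0, 0, 0.056]]])

```text
clock: 12.25
tcp_pos: [0.5251, 0.0208, 0.1819]
tool_rot: [0.569, -0.418, -0.441, -0.554]
wrist_force: [-0.1, 1.0, -0.7]
grip_width: 0.0094
```

```bash
python3 - <<'E'
from h import *
arc([.26,.22,.18,.15,.12,.1])
im=r.get_image("side");cv2.imwrite(f"pics/side10.png",im[:,:,::-1])
im=cv2.imread("pics/side10.png")[85:235,185:340];cv2.imwrite("pics/side10z.png",cv2.resize(im,None,fx=4,fy=4,interpolation=cv2.INTER_CUBIC))
E
```

```text
t 12.25 w 0.0094 rad 0.2425 y 0.0006 a 0.2592 q [ 0.49 -0.   -0.67  0.18 -0.67 -0.58] F [-0.1  1.  -0.7]
0.26 [ 0.2 -0.7 -0.7] [ 0.     0.004 -0.002]
0.22 [ 8.3  4.8 -0.7] [0.    0.004 0.009]
0.18 [16.5 10.  -0.7] [0.    0.004 0.021]
0.15 [22.8 13.7 -0.7] [0.    0.004 0.03 ]
0.12 [29.3 17.2 -0.8] [0.    0.004 0.038]
0.1 [33.6 19.5 -0.8] [0.    0.004 0.044]
```

View pics/side10z.png

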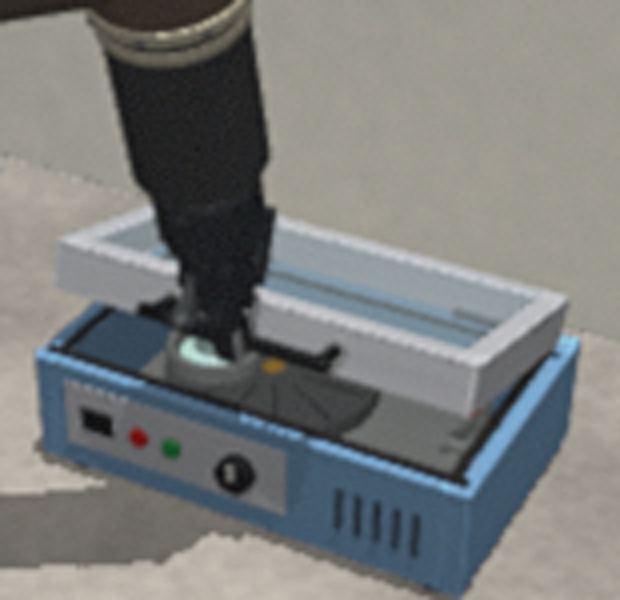

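Request:
servo_tool(rows=[[[8, 5, 0, 0, 0, 0.01], [16, 10, 0, 0, 0, 0.021], [22, 14, 0, 0, 0, 0.03], [29, 17, 0, 0, 0, 0.038], [33, 19, 0, 0, 0, 0.044]]])

```text
clock: 12.8
tcp_pos: [0.5145, 0.0204, 0.1428]
tool_rot: [0.559, -0.431, -0.454, -0.544]
wrist_force: [-1.6, 1.7, -0.1]
grip_width: 0.0094
```

```bash
python3 - <<'E'
from h import *
arc([.1,.08,.06,.04,.02,.01,0,-.01])
E
```

```text
t 12.8 w 0.0094 rad 0.2422 y 0.0006 a 0.0936 q [ 0.49  0.05 -0.7   0.15 -0.63 -0.57] F [-1.6  1.8 -0.1]
0.1 [-1.3 -1.  -0.6] [-0.     0.003 -0.003]
0.08 [ 3.2  1.  -0.6] [-0.     0.003  0.003]
0.06 [ 7.7  2.8 -0.7] [-0.     0.003  0.008]
0.04 [12.2  4.6 -0.7] [-0.     0.003  0.014]
0.02 [16.8  6.2 -0.7] [-0.     0.003  0.02 ]
0.01 [19.1  7.  -0.7] [-0.     0.003  0.023]
0 [21.4  7.8 -0.7] [-0.     0.003  0.026]
-0.01 [23.7  8.5 -0.7] [-0.     0.003  0.026]
```

Request:
servo_tool(rows=[[[4, 1.5, 0, 0, 0, 0.004], [8, 3, 0, 0, 0, 0.008], [12, 4.5, 0, 0, 0, 0.014], [15, 5.5, 0, 0, 0, 0.017], [15, 5.5, 0, 0, 0, 0.017]]])

```text
clock: 13.3
tcp_pos: [0.5119, 0.0203, 0.1261]
tool_rot: [0.555, -0.437, -0.459, -0.54]
wrist_force: [0.3, 3.4, -5.7]
grip_width: 0.0099
```

Request:
servo_tool(rows=[[[2, 1, 0, 0, 0, 0.003], [4, 1.5, 0, 0, 0, 0.006], [4, 1.5, 0, 0, 0, 0.006]]])

```text
clock: 13.6
tcp_pos: [0.5113, 0.0203, 0.1217]
tool_rot: [0.553, -0.438, -0.46, -0.538]
wrist_force: [1.1, 1.0, -6.1]
grip_width: 0.0098
```

```bash
python3 - <<'E'
from h import *
arc([.02,.01,0,-.01,-.02])
for c in("side","wrist"):
    im=r.get_image(c);cv2.imwrite(f"pics/{c}11.png",im[:,:,::-1])
im=cv2.imread("pics/side11.png")[85:235,185:340];cv2.imwrite("pics/side11z.png",cv2.resize(im,None,fx=4,fy=4,interpolation=cv2.INTER_CUBIC))
E
```

```text
t 13.6 w 0.0098 rad 0.2422 y 0.0006 a 0.0059 q [ 0.48  0.09 -0.7   0.14 -0.61 -0.55] F [ 1.1  1.  -6.1]
0.02 [-3.2 -1.4 -0.6] [-0.     0.003 -0.005]
0.01 [-0.9 -0.6 -0.6] [-0.     0.003 -0.002]
0 [ 1.5  0.1 -0.6] [-0.     0.003  0.001]
-0.01 [ 3.8  0.7 -0.7] [-0.     0.003  0.001]
-0.02 [ 6.1  1.3 -0.7] [-0.     0.003  0.001]
```

View pics/side11z.png

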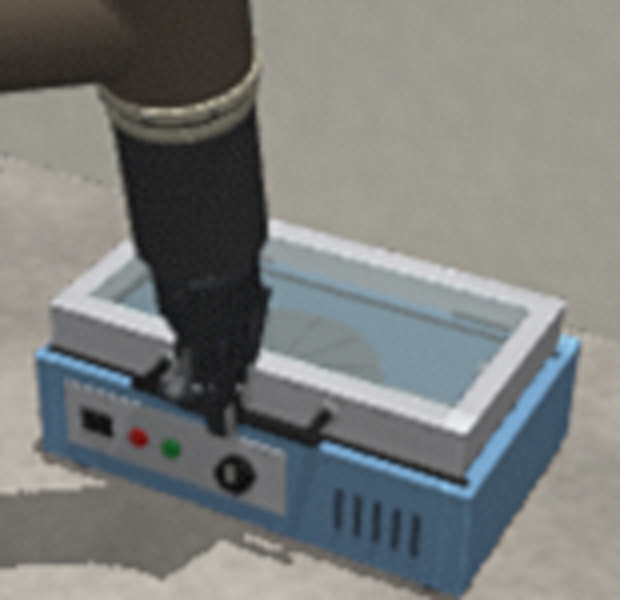

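View pics/wrist11.png

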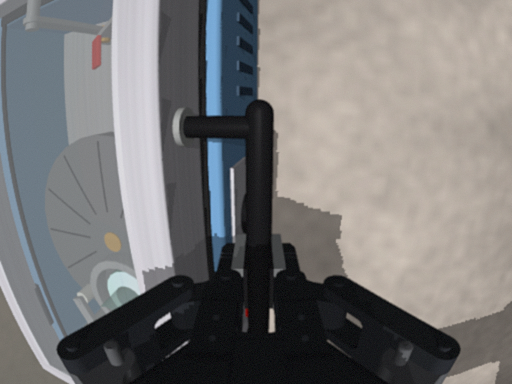

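Request:
servo_tool(rows=[[[1, 0, 0, 0, 0, 0], [2, 0.5, 0, 0, 0, 0], [2, 0.5, 0, 0, 0, 0]]])

```text
clock: 14.0
tcp_pos: [0.5112, 0.0203, 0.1197]
tool_rot: [0.553, -0.438, -0.46, -0.538]
wrist_force: [-1.2, 2.5, -2.8]
grip_width: 0.0099
```

Request:
servo_tool(rows=[[[1, 0, 0, 0, 0, 0], [2, 0.5, 0, 0, 0, 0], [2, 0.5, 0, 0, 0, 0]]])

```text
clock: 14.3
tcp_pos: [0.5111, 0.0203, 0.1181]
tool_rot: [0.554, -0.438, -0.46, -0.538]
wrist_force: [-6.0, 1.9, 5.1]
grip_width: 0.0095
```

Request:
servo_tool(rows=[[[1, 0, 0, 0, 0, 0], [2, 0.3, 0, 0, 0, 0], [2, 0.3, 0, 0, 0, 0]]])

```text
clock: 14.6
tcp_pos: [0.5112, 0.0202, 0.1179]
tool_rot: [0.554, -0.438, -0.46, -0.539]
wrist_force: [-16.4, 3.5, 23.8]
grip_width: 0.0099
```

Request:
servo_tool(rows=[[[1, 0, 0, 0, 0, 0], [2, 0.3, 0, 0, 0, 0], [2, 0.3, 0, 0, 0, 0]]])

```text
clock: 14.9
tcp_pos: [0.5112, 0.0203, 0.1179]
tool_rot: [0.554, -0.437, -0.46, -0.539]
wrist_force: [-20.0, 3.8, 25.9]
grip_width: 0.01
```

Request:
servo_tool(rows=[[[-1, 0, 0, 0, 0, 0], [-1, 0, 0, 0, 0, 0]]])

```text
clock: 15.1
tcp_pos: [0.5112, 0.0203, 0.1194]
tool_rot: [0.554, -0.437, -0.459, -0.539]
wrist_force: [-1.9, 1.0, -0.4]
grip_width: 0.0095
```

```bash
python3 - <<'E'
from h import *
arc([0,-.01])
for c in("side","wrist"):
    im=r.get_image(c);cv2.imwrite(f"pics/{c}12.png",im[:,:,::-1])
im=cv2.imread("pics/side12.png")[85:235,185:340];cv2.imwrite("pics/side12z.png",cv2.resize(im,None,fx=4,fy=4,interpolation=cv2.INTER_CUBIC))
E
```

```text
t 15.1 w 0.0095 rad 0.2422 y 0.0006 a -0.004 q [ 0.48  0.09 -0.71  0.15 -0.6  -0.56] F [-1.9  1.1 -0.4]
0 [-0.8 -0.5 -0.7] [0.001 0.004 0.006]
-0.01 [ 1.5  0.2 -0.7] [0.001 0.004 0.006]
```

View pics/side12z.png

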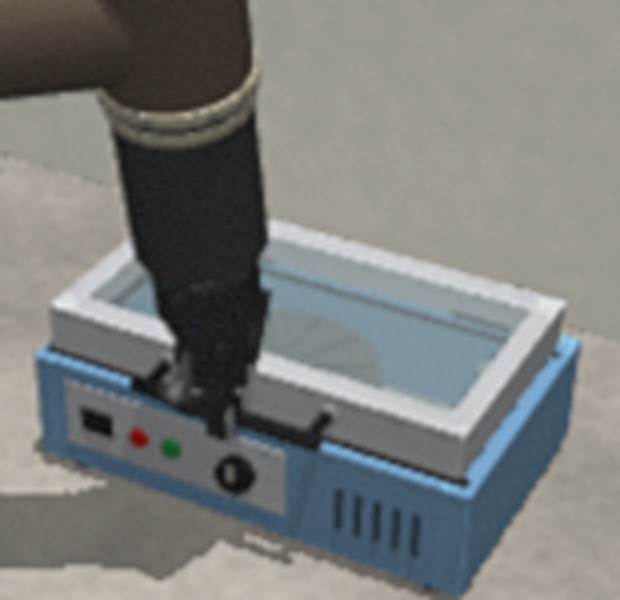

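View pics/wrist12.png

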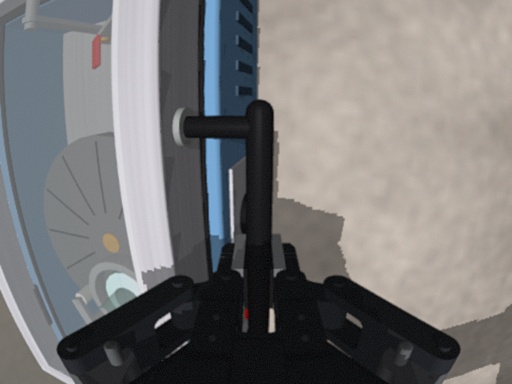

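Request:
servo_tool(rows=[[[1, 0, 0, 0, 0, 0], [2, 0, 0, 0, 0, 0], [2, 0, 0, 0, 0, 0]]])

```text
clock: 15.5
tcp_pos: [0.5112, 0.0202, 0.118]
tool_rot: [0.554, -0.437, -0.46, -0.539]
wrist_force: [-16.6, 4.3, 20.8]
grip_width: 0.01
```

Request:
servo_tool(rows=[[[0, 0, 0, 0, 0, 0], [0, 0, 0, 0, 0, 0], [0, 0, 0, 0, 0, 0], [0, 0, 0, 0, 0, 0]]], grip=195)

```text
clock: 15.9
tcp_pos: [0.5113, 0.0201, 0.1178]
tool_rot: [0.554, -0.437, -0.46, -0.539]
wrist_force: [0.2, 0.3, -0.0]
grip_width: 0.02
```

```bash
python3 - <<'E'
from h import *
arc([0])
im=r.get_image("wrist");cv2.imwrite(f"pics/wrist13.png",im[:,:,::-1])
E
```

```text
t 15.9 w 0.02 rad 0.2419 y 0.0004 a -0.0105 q [ 0.48  0.09 -0.71  0.15 -0.59 -0.56] F [ 0.3  0.3 -0. ]
0 [-2.4 -0.7 -0.5] [0.001 0.003 0.005]
```

View pics/wrist13.png

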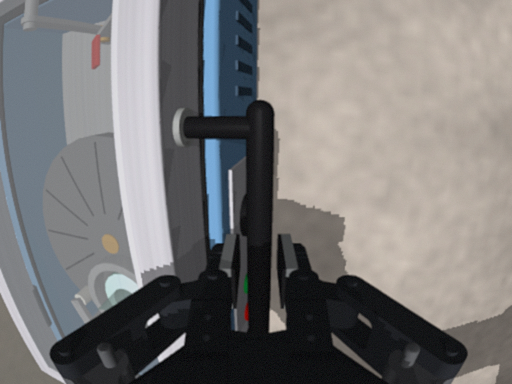

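Request:
servo_tool(rows=[[[-10, 0, 0, 0, 0, 0], [-25, 0, 0, 0, 0, 0], [-50, 0, 0, 0, 0, 0], [-90, 0, 0, 0, 0, 0], [-130, 0, 0, 0, 0, 0]]])

```text
clock: 16.45
tcp_pos: [0.4851, 0.0185, 0.2469]
tool_rot: [0.554, -0.438, -0.46, -0.538]
wrist_force: [1.0, 0.4, 0.4]
grip_width: 0.0201
```

```bash
python3 - <<'E'
from h import *
s=r.get_state();print(s["clock"],s["tcp_pos"],s["wrist_force"])
for c in("side","scene"):
    im=r.get_image(c);cv2.imwrite(f"pics/{c}14.png",im[:,:,::-1])
im=cv2.imread("pics/side14.png")[95:235,185:340];cv2.imwrite("pics/side14z.png",cv2.resize(im,None,fx=4,fy=4,interpolation=cv2.INTER_CUBIC))
im=cv2.imread("pics/scene14.png")[:300,80:480];cv2.imwrite("pics/scene14z.png",cv2.resize(im,None,fx=2,fy=2,interpolation=cv2.INTER_CUBIC))
for n in("grit_jar","rod_beaker","bench_brush","flange"):
    print(n,[(x['at'],x['p']) for x in r.search_frame("scene",n)[:1]])
for a in (0,.02,.05): print(a,[proj("side",MW(P,[.105-.205*np.cos(a),y,.115+.205*np.sin(a)])).round(1) for y in(.178,-.178)],[proj("side",MW(P,bar(a,y))).round(1) for y in(.075,-.075)])
E
```

```text
16.45 [0.48508604 0.01853527 0.24691309] [0.97969699 0.43435549 0.37483672]
grit_jar [([0.6212, 0.4002, 0.0863], 0.79)]
rod_beaker [([0.5529, -0.3932, 0.0783], 0.86)]
bench_brush []
flange []
0 [array([198.6, 172.1]), array([301. , 205.4])] [array([219.9, 181.7]), array([264. , 196.2])]
0.02 [array([198.5, 171. ]), array([301.1, 204.3])] [array([219.9, 180.4]), array([264.1, 194.8])]
0.05 [array([198.4, 169.4]), array([301.3, 202.6])] [array([220. , 178.3]), array([264.3, 192.6])]
```

View pics/side14z.png

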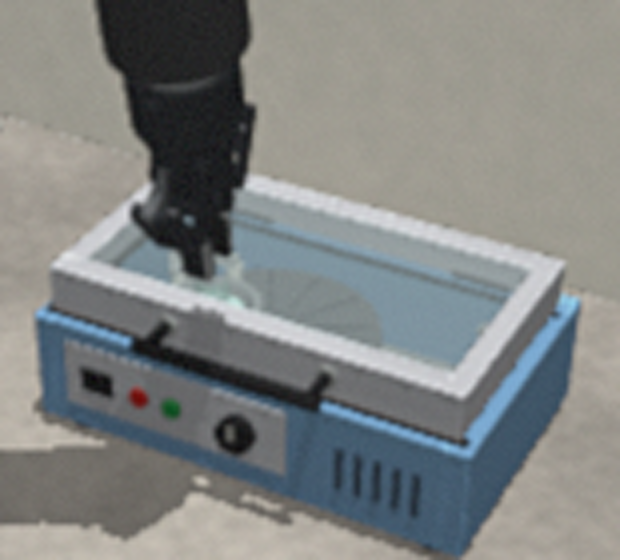

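View pics/scene14z.png

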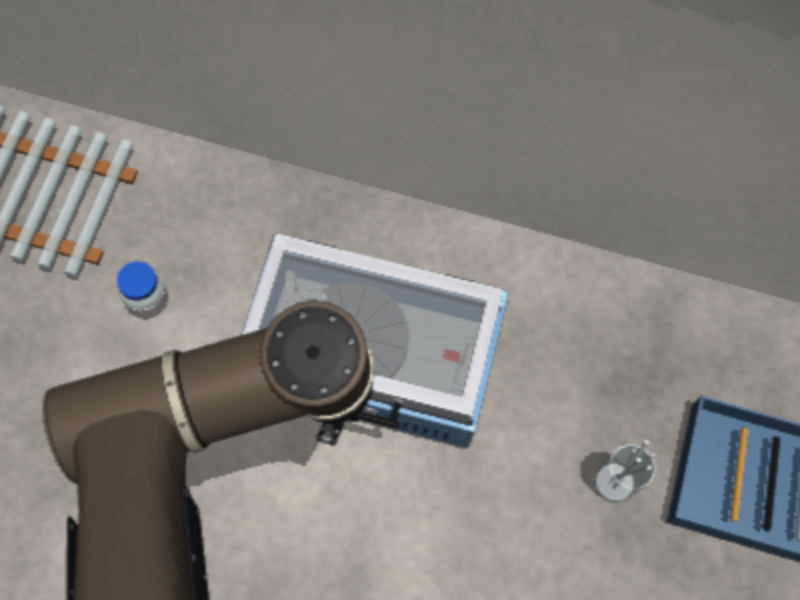

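View pics/side14.png

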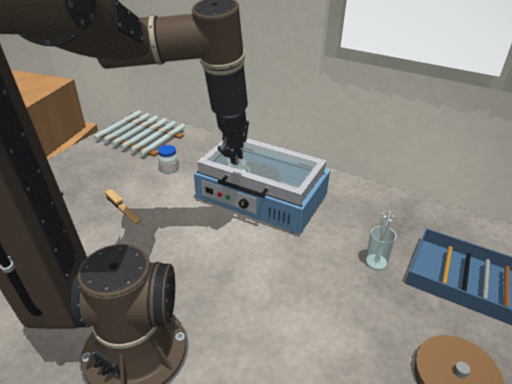

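The side view shows the brush (110–140, 190–220), jar and beaker where they were, the hood shut on the rim and the gripper clear above it. I'm handing in.

```bash
python3 - <<'E'
from plant import r
s=r.get_state();print(s["joint_velocities"].round(3),s["wrist_force"])
print(r.sign_off())
E
```

```text
[-0.001  0.017 -0.008  0.001  0.002  0.001] [-0.77809363 -0.64125116  0.4355823 ]
the job is handed in; nothing more can be done
None
```

I broke the stay with the hood still open, lowered the hood shut by its handle, and handed the job in at about 16.5 s of the 51 s allowed. The hand-in gives no verdict.

**Breaking the stay:** I pressed the red tab about 18–20 mm with the shut fingers, using about 3–5 N. The hood stayed at about 1.02 rad. The travel and the change in hood angle both put the fold at about 0.4 rad, but I could not read the joint directly. A picture at about 0.86 rad showed the stay well folded.

**Lowering the hood:** I gripped the handle bar and followed its arc at about 0.4 rad/s, slower at the end. A light press on the rim at about 25 N moved it no further. When I opened the fingers the wrist force went to zero and the tool stayed where it was. I then backed off about 130 mm.

**Last checks:**
- **Hood:** its bottom front corner in the side picture sits within about 1 px of the fully shut position. The bar's right end reads about 1.6 px off, between shut and 0.02 rad. The last measured bar position gives about −0.01 rad, which is shut within calibration.
- **Jar and beaker:** the network places them within about 5 mm of where they started.
- **Brush:** hidden by the arm in the scene camera, so the network found nothing. In the side picture it looks unmoved.
- **Flange:** the network did not find it through the shut hood. It still showed in its ring through the window in the later wrist pictures, and the robot never touched it.

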